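Clip the battery pack into its adapter shoe and dock the pair on the charger

ROBOT

A 6-joint arm with a two-finger parallel gripper is mounted at the origin on the work surface. World frame = base frame: x ahead of the robot, y to its left, z up, the work surface at z = 0. Lengths are in m, angles in rad, forces in N, time in s.
With the tool pointing down it reaches from about 0.35 to 0.975 m from the base axis. Payload 4.9 kg.
Tool frame: the origin (TCP) lies on the centre line of the jaws, within the pads' length; the fingertips stand 8 mm ahead of it and the grasp point (between the pads) lies 11 mm behind it; y points along the fingers, z is the direction in which the jaws open and shut, and the axes are right-handed (so a half turn about y gives the same grasp; the last joint's range is limited). The gripper opens to 85 mm and grips with 20 to 120 N. Pads are 22 mm wide; open, the fingers measure 114 mm over their backs; the gripper's body (76 mm by 85 mm) begins 54 mm behind the grasp point. The pads swing forward as they close: fully open they stand 13 mm farther back than shut.
Start: joints at [-1.439, 0.053, 1.613, -0, 1.476, -0.119], TCP at [0.155, -0.605, 0.239] pointing down, gripper open.
Joint ranges: [-3.01, 3.01], [-1.01, 2.22], [0.06, 2.58], [-1.02, 4.17], [0.09, 2.62], [-3.14, 3.14]. Speed limits (rad/s): [2.57, 2.57, 3.14, 3.14, 3.14, 3.14].

INTERFACE

Orientations are given as a rotation vector (axis times angle).
In Python, from plant import env gives the robot as it stands.
- The arm moves only by the tool servo_tool, never from a script. Its argument "motion" is a list of rows, each a list of 7 numbers: the gripper's target within -1 to 1 (shut at 1, half-way at 0, fully open at -1), then the shift along the tool's x, y, z in m, then the turn, a rotation vector about the tool's x, y, z in rad. In form: [[claw, dx, dy, dz, wx, wy, wz], ...]. A call has 1 to 12 rows; each row is the pose to reach, as a shift and turn from the pose measured when the call began, along the tool's axes at that moment; what a row does not reach only later rows make up. A row lasts 1/8 s, in which the tool goes at most 62.5 mm and 10.7 degrees, less where a joint would pass 70% of its speed; a pose out of reach is approached as far as the arm can. A call with a gripper value outside its range is refused whole. The fingers move at their own pace and stop on an object; "newtons" is the grip in N (left out, the last holds). Time passes only in rows, so rows that repeat a pose let the fingers close. It gives the time, the measured TCP pose, the force and the opening at its end, in the units of the state.
- env.observe(): the state, without advancing time (a new reading comes with each control period).
- env.get_image(name): name is "side" or "top"; returns a dict with "color" (420x560x3 uint8, red, green, blue), "range_z" (420x560 float32, m along the optical axis (not along the pixel's ray), 0 where there is no reading), "camera_matrix" (3x3 intrinsics, pixels), "origin" and "attitude" of the camera in the world. Camera axes: x right, y up, looking along -z (the intrinsics and any distortion apply to the point x, -y, -z); pixel columns grow to the right and rows downward; lengths in m; the calibration is good to about 2 mm. A picture is of the moment at which its call begins.
- env.job_done(): hands the job in, once; it reports no verdict.
The state is a dict: "time": time; "q": joint angles; "dq": joint speeds; "tau": joint torques, N m; "ee_pos": TCP position; "ee_rot": TCP orientation; "wrist_force": force on the tool from outside, world axes, zero at the start; "torque": the same for the moment, N m; "grip_width": finger opening in m.
Only numpy, scipy, OpenCV 4.12 (cv2) and the standard library are available. Lean on these libraries where they do the work, as an engineer would, in place of code of your own. Each camera call takes 0.05 s, during which the arm holds its last target.

TASK

Put the battery pack on charge: first clip it into the loose adapter shoe, out on the table: toe under the fixed lip, then heel pressed down until the spring latch snaps over it. Then slide the joined pack and shoe, lip end first, under the rails of the charging dock until it is fully home and the dock's spring catch has popped up behind it. Let go, and leave the bottle, cup and tissue box where they stand.

Things in the scene. Friction and masses are not known exactly. Their poses are not given: they have to be found in the camera images.
- battery: Grey battery pack, 0.22 kg, standing on its underside, dark band round it near the top. Origin: centre of the block's underside; x along its length to the toe, z up. Block 80 (x) x 36 (y) x 46 high, flat parallel sides to grip across its width.
- battery_toe (a point): Middle of the toe's lower front edge. The toe sticks out 8 from the bottom of the pack's +x end; 28 wide, from 1 to 8 above the pack's underside. Pack frame: x 48, z 1.
- battery_heel (a point): Middle of the heel ledge's lower rear edge. The ledge sticks out 6 from the bottom of the pack's -x end; 28 wide, from 0 to 7 above the underside. Pack frame: x -46, z 0.
- shoe: Loose flat dull-aluminium adapter shoe, 0.25 kg, on the table. Origin: centre of its underside; x towards the fixed lip, z up. Plate 116 (x) x 80 (y) x 6 thick, its long edges plain flanges for the dock's rails. Low guide walls beside the pack's seat: y 20 to 23 each side, x -39 to 39, tops 13 above the underside (2 clearance a side).
- shoe_seat (a point): Where the pack's origin lies once clipped in: on the plate's top at the shoe's centre, 6 above its underside; the pack's x along the shoe's x, its underside flat on the plate. Joined, the pack lifts the shoe with it.
- shoe_lip (a point): Inner lower edge of the fixed lip at the shoe's +x end: x 42.5, underside 17, top 20 above the shoe's underside, 44 wide; end wall behind it, inner face x 49. The lip bars the way straight down: pitch the pack toe-down 12 to 20 degrees. At 15 degrees the toe goes in horizontally just above the plate until its lower front edge is at x 46; then lower the heel.
- shoe_latch (a joint): Black spring latch at the shoe's -x end, 24 wide, sloped top 25 above the shoe's underside; its nose at x -42.5, underside 14.2, snaps over the heel ledge. Slide, m: 0 closed (sprung forward), to 0.005 pushed back along the shoe's -x. Pressing down on the heel end of the pack pushes it back by itself: about 4 to 11 N in two steps, then a snap; 14 to 20 N seats it fully.
- dock: Grey charging dock fixed to the table. Origin: centre of its floor plate's underside; x is the way to slide in. Floor plate 190 (x) x 116 (y), top 10 above the table, open apron from x -95 to -13. Head at x 87 to 125, 40 high: the stop for the shoe's lip end.
- dock_entry (a point): Middle of the mouth of the two dark rails, on the floor plate's top, dock x -13; the rails run to x 87. Side guides 83 apart (1.5 clearance a side for the shoe), flared at the mouth; lips 68 apart, underside 8 and top 12 above the floor plate (2 above the flanges of a shoe lying on it).
- dock_home (a point): Where the shoe's origin lies when fully home: on the floor plate's top, 10 above the table, dock x 29, y 0; axes as the dock's. The shoe's rear edge is then at dock x -29.
- dock_catch (a joint): Steel spring catch 30 wide in the middle of the apron, ramp towards its free end, upright face at dock x -30.5. Slide, m: 0 up, standing 5 above the floor plate; grows as pressed down, to 0.007. The shoe rides over it with about 2 N; it pops up behind the shoe only in the last 1.5 mm before the stop, so push firmly (about 9 N) against the head.
- ink_bottle: Bystander: small grey ink bottle with white cap, diameter 38, height 105; origin at the centre of its underside. Leave it alone.
- cup: Bystander: open steel cup, diameter 64 at the rim, height 75; origin at the centre of its underside. Leave it alone.
- tissue_box: Bystander: paper tissue box 75 x 110 x 50 high; origin at the centre of its underside. Leave it alone.
There are look-alikes about, which are no part of the job. What is shaped like the battery but blue is not meant. Of the things that look like the shoe, take the one that is farthest to the robot's right at the start.

How it is judged:
On the way:
1. pack clipped flat in the shoe, toe under the lip and latch closed over the heel, with the shoe still off the dock (z of battery in the frame of shoe between 0.004 and 0.0085 m and x of battery in the frame of shoe between -0.004 and 0.004 m and angle between the z axis of battery and the z axis of shoe, either way round below 0.05 rad and angle between the x axis of battery and the x axis of shoe, either way round below 0.12 rad and value of joint shoe_latch below 0.0015 m and horizontal distance between shoe and dock_home above 0.13 m), for 0.2 s.
At the end, for the whole second after the job is handed in: Pack clipped in the shoe (4 mm along, flat within 2.5 mm and 0.05 rad, latch within 1.5 mm of closed); shoe home in the dock (3 mm along, 4 mm across, 3 mm high, 0.06 rad), dock catch within 1.5 mm of fully up; both released and at rest (z of battery in the frame of shoe between 0.004 and 0.0085 m and x of battery in the frame of shoe between -0.004 and 0.004 m and angle between the z axis of battery and the z axis of shoe, either way round below 0.05 rad and angle between the x axis of battery and the x axis of shoe, either way round below 0.12 rad and value of joint each of shoe_latch, dock_catch below 0.0015 m and x of shoe in the frame of dock_home between -0.003 and 0.003 m and y of shoe in the frame of dock_home between -0.004 and 0.004 m and z of shoe in the frame of dock_home between -0.003 and 0.003 m and angle between the x axis of shoe and the x axis of dock, either way round below 0.06 rad and angle between shoe's own z axis and vertical below 0.05 rad and linear speed of each of battery, shoe below 0.02 m/s); the robot touches nothing.
It fails at once if the ink bottle is moved more than 30 mm or tipped (distance of ink_bottle from where it was at the start of the episode above 0.03 m or angle between ink_bottle's own z axis and vertical above 0.5 rad).
It fails at once if the cup is moved more than 30 mm or tipped (distance of cup from where it was at the start of the episode above 0.03 m or angle between cup's own z axis and vertical above 0.5 rad).
It fails at once if the tissue box is moved more than 30 mm or tipped (distance of tissue_box from where it was at the start of the episode above 0.03 m or angle between tissue_box's own z axis and vertical above 0.5 rad).
It also fails if it takes over 67 s, if anything falls off the work surface, if the arm or the gripper's body presses on something with over 40 N, if the wrist force passes 120 N, or if a joint passes its speed limit or range.

## Working session

There is one attempt and no reset: what is moved stays moved. The work goes in short steps, Python scripts to look and compute and a tool call to move; the robot and the scene stay as the last step left them, time stands still between calls to the robot, and variables do not carry over. Pictures are saved under pics/ and viewed, and the job is handed in when it is done.

Besides the shell and the picture viewer there is one more tool, called after "Request:" as name(argument=value, ...) on one line, values as JSON. servo_tool: Moves the arm, as the interface text tells. Its arguments: {"type":"object","properties":{"motion":{"type":"array","items":{"type":"array","items":{"type":"number"}}},"newtons":{"type":"number"}},"required":["motion"]}

```bash
ls; mkdir -p pics
cat > look.py <<'E'
import cv2,numpy as np,pickle,sys
from plant import env
def shot(n,tag):
    im=env.get_image(n); pickle.dump(im,open(f'{n}_{tag}.pkl','wb'))
    cv2.imwrite(f'pics/{n}_{tag}.png',cv2.resize(im['color'][:,:,::-1],(800,600),interpolation=cv2.INTER_AREA)); return im
def load(n,tag): return pickle.load(open(f'{n}_{tag}.pkl','rb'))
def ray(im,u,v):
    K=im['camera_matrix']; d=np.array([(u-K[0,2])/K[0,0],-(v-K[1,2])/K[1,1],-1.0]); 
    R=np.array(im['attitude']); 
    if R.shape!=(3,3): 
        R=cv2.Rodrigues(R.astype(float))[0]
    return np.array(im['origin']),R@d
def onplane(im,u,v,z):
    o,d=ray(im,u,v); return o+d*(z-o[2])/d[2]
def cloud(im):
    K=im['camera_matrix'];h,w=im['range_z'].shape;v,u=np.mgrid[:h,:w];Z=im['range_z']
    R=np.array(im['attitude'])
    if R.shape!=(3,3): R=cv2.Rodrigues(R.astype(float))[0]
    p=np.stack([(u-K[0,2])/K[0,0]*Z,-(v-K[1,2])/K[1,1]*Z,-Z],-1)
    P=p@R.T+np.array(im['origin']); P[Z==0]=np.nan; return P
E
python3 - <<'E'
from look import *
for n in('top','side'):
    im=shot(n,'0'); print(n,im['origin'],im['attitude'],im['camera_matrix'],[k for k in im])
print(env.observe())
E
```

```text
pics
top [0.42856068 0.05945503 0.98127527] [ 0.13674764 -0.12558294 -1.57072473] [[393.17276539   0.         278.11568446]
 [  0.         393.17276539 212.460971  ]
 [  0.           0.           1.        ]] ['color', 'range_z', 'camera_matrix', 'origin', 'attitude']
side [0.18764611 0.70130696 0.68567859] [ 0.29447067 -1.08598708 -2.39831264] [[450.57424806   0.         285.77457545]
 [  0.         450.57424806 211.24488468]
 [  0.           0.           1.        ]] ['color', 'range_z', 'camera_matrix', 'origin', 'attitude']
{'time': 0.1, 'q': array([-1.43900568e+00,  5.33342727e-02,  1.61417007e+00, -2.03131637e-05,
        1.47601291e+00, -1.18974251e-01]), 'dq': array([-8.00016088e-05, -1.48819433e-03, -3.64786308e-03,  2.39635021e-04,
       -8.29772818e-04,  3.84219153e-04]), 'tau': array([ 3.14740328e-04, -3.94905996e+01, -3.71364605e+01, -1.09982554e-04,
        3.90616202e-03,  1.53456153e-05]), 'ee_pos': array([ 0.15502735, -0.60489153,  0.23815103]), 'ee_rot': array([-0.26321033,  2.08998442, -2.08593449]), 'wrist_force': array([-0.27776265,  0.05593656,  0.11607249]), 'torque': array([-0.00077998,  0.00328768, -0.01634865]), 'grip_width': 0.08529744369991576}
```

View pics/top_0.png

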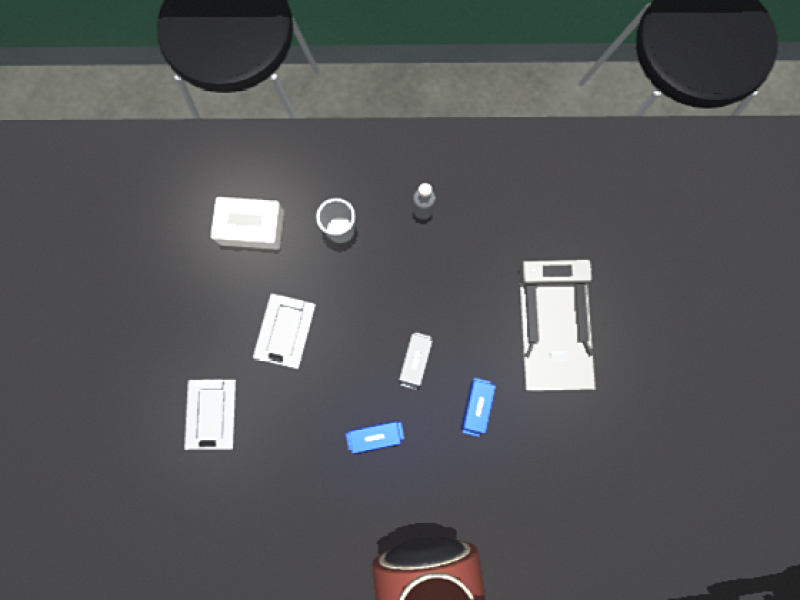

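View pics/side_0.png

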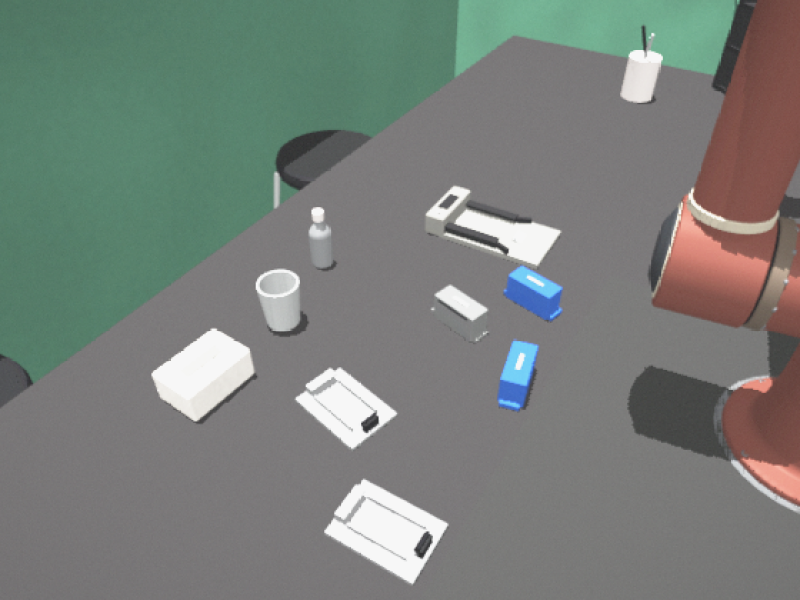

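Shoe-like things are at about (284,331) and (210,414) in the top picture. The robot's right is the right-hand side of the picture, so (284,331) is the shoe. For the pack there is a grey one at (416,360), and the blue ones at (375,437) and (480,407) are decoys. I'll enlarge this to confirm and measure at the same time.

Run:
```python
from look import *
im=load('top','0'); c=im['color']; P=cloud(im)
crop=c[190:300,160:320][:,:,::-1]; cv2.imwrite('pics/crop1.png',cv2.resize(crop,None,fx=5,fy=5,interpolation=cv2.INTER_CUBIC)[:600,:800])
crop=c[170:290,330:440][:,:,::-1]; cv2.imwrite('pics/crop2.png',cv2.resize(crop,None,fx=5,fy=5,interpolation=cv2.INTER_CUBIC)[:600,:800])
for n,(u,v) in dict(shoeA=(284,331),shoeB=(210,414),bat=(416,360),dockfloor=(557,330),head=(540,271),table=(350,390),box=(247,219),cup=(337,205),bottle=(425,190)).items():
    print(n,P[int(v*.7),int(u*.7)].round(4))
H=P[:,:,2]
m=(H>0.004)&(H<0.2)&(P[:,:,0]>0.25)&(P[:,:,0]<0.95)
n,l,s,cc=cv2.connectedComponentsWithStats(m.astype(np.uint8))
for i in range(1,n):
    if s[i,4]>60:
        q=P[l==i]; r=cv2.minAreaRect(q[:,:2].astype(np.float32)); print(s[i],np.round(r[0],4),np.round(r[1],4),round(r[2],1),'zmed',np.median(q[:,2]).round(4),'zmax',np.percentile(q[:,2],98).round(4), c[l==i].mean(0).round())
```

```text
shoeA [0.5466 0.266  0.0084]
shoeB [0.4049 0.3859 0.0089]
bat [0.4934 0.0355 0.0444]
dockfloor [ 0.547  -0.2093  0.0086]
head [ 0.6443 -0.1788  0.0402]
table [4.428e-01 1.509e-01 2.000e-04]
box [0.7354 0.3273 0.0506]
cup [0.7569 0.1708 0.0603]
bottle [0.7647 0.0206 0.1044]
[288 129  17  25 306] [0.7633 0.0201] [0.0324 0.0378] 3.2 zmed 0.0689 zmax 0.1073 [127. 128. 131.]
[ 148  137   51   38 1561] [0.7435 0.3355] [0.1257 0.0924] 85.6 zmed 0.0502 zmax 0.054 [237. 236. 235.]
[222 139  27  31 615] [0.7347 0.1784] [0.0827 0.0615] 66.0 zmed 0.0454 zmax 0.0775 [168. 169. 171.]
[ 363  181   54   93 4337] [ 0.5571 -0.209 ] [0.2329 0.1191] 0.8 zmed 0.012 zmax 0.0426 [206. 206. 205.]
[ 178  206   43   52 1406] [0.5468 0.2648] [0.0822 0.1161] 76.1 zmed 0.0073 zmax 0.0231 [242. 243. 243.]
[280 233  23  40 572] [0.4941 0.0349] [0.0396 0.0966] 77.7 zmed 0.0464 zmax 0.0499 [228. 229. 231.]
[ 130  265   37   50 1553] [0.4047 0.384 ] [0.1184 0.0878] 1.6 zmed 0.0074 zmax 0.0231 [235. 236. 237.]
[323 264  24  42 655] [ 0.4159 -0.0685] [0.0371 0.0968] 76.2 zmed 0.046 zmax 0.0499 [121. 180. 242.]
[242 295  41  22 622] [0.3646 0.1047] [0.0396 0.0997] 11.2 zmed 0.0464 zmax 0.0502 [124. 189. 250.]
```

Run:
```python
from look import *
a=cv2.imread('pics/crop1.png');b=cv2.imread('pics/crop2.png')
print(a.shape,b.shape)
```

```text
(550, 800, 3) (600, 550, 3)
```

View pics/crop1.png

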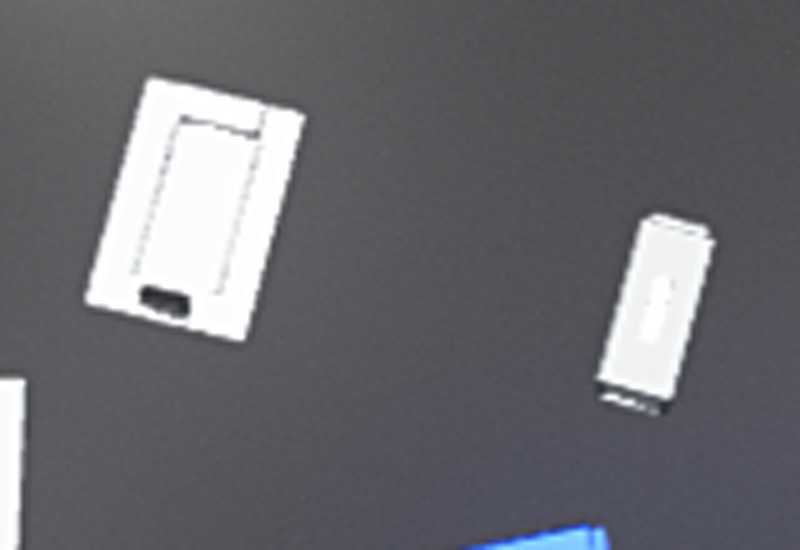

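View pics/crop2.png

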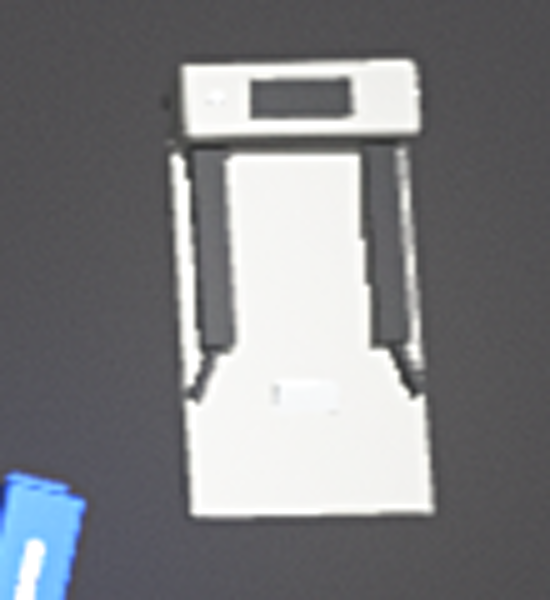

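The crop shows the shoe at (195,210), with its lip at the far end and the black latch nearest the robot. The grey pack is at (655,310). Next: which end of the pack is the toe (8 mm, against a 6 mm heel)?

Run:
```python
from look import *
im=load('side','0'); c=im['color']; P=cloud(im)
crop=c[190:250,295:355][:,:,::-1]; a=cv2.resize(crop,None,fx=9,fy=9,interpolation=cv2.INTER_CUBIC)
im2=load('top','0');crop=im2['color'][225:280,270:315][:,:,::-1]; b=cv2.resize(crop,None,fx=9,fy=9,interpolation=cv2.INTER_CUBIC)
h=540; b=cv2.resize(b,(250,h)) if False else b[:540]
b=cv2.copyMakeBorder(b,0,540-b.shape[0],0,0,cv2.BORDER_CONSTANT)
o=np.hstack([a,b])[:, :800]; 
o=cv2.convertScaleAbs(o,alpha=0.95); cv2.imwrite('pics/batt.png',o)
# both clouds: project along the pack axis
for n in('side','top'):
    I=load(n,'0');P=cloud(I)
    m=(P[...,2]>0.02)&(P[...,2]<.06)&(abs(P[...,0]-.494)<.07)&(abs(P[...,1]-.035)<.05)
    t=P[m&(P[...,2]>.042)]; r=cv2.minAreaRect(t[:,:2].astype(np.float32)); print(n,r,np.median(t[:,2]))
    a=np.deg2rad(-12.5); ax=np.array([np.cos(a),np.sin(a)]); q=P[(abs(P[...,0]-.494)<.07)&(abs(P[...,1]-.035)<.06)&(P[...,2]>.003)&(P[...,2]<.06)]
    s=(q[:,:2]-[.494,.035])@ax; 
    for lo,hi in((.003,.012),(.012,.03),(.03,.042),(.042,.055)):
        k=(q[:,2]>lo)&(q[:,2]<hi)
        if k.sum()>3: print(lo,k.sum(),np.percentile(s[k],[0,2,10,50,90,98,100]).round(4))
```

```text
side ((0.491494357585907, 0.03644120693206787), (0.03734053298830986, 0.08101680129766464), 73.07522583007812) 0.045631201129843646
0.003 147 [-0.0486 -0.0484 -0.0465 -0.0256  0.029   0.0447  0.0619]
0.012 229 [-0.0433 -0.0423 -0.0413 -0.016   0.0276  0.0366  0.0403]
0.03 157 [-0.0432 -0.0424 -0.0414 -0.0174  0.0232  0.0355  0.0368]
0.042 440 [-0.0428 -0.0412 -0.0362 -0.0044  0.0288  0.0357  0.0385]
top ((0.49222567677497864, 0.03522685915231705), (0.036102090030908585, 0.07962168753147125), 74.17646026611328) 0.046670901722835334
0.003 255 [-0.0775 -0.0685 -0.0537  0.0019  0.0539  0.0683  0.0777]
0.03 7 [-0.0416 -0.0415 -0.0412 -0.0356  0.0009  0.0301  0.0374]
0.042 508 [-0.0421 -0.0399 -0.0335 -0.0021  0.0299  0.0361  0.0384]
```

View pics/batt.png

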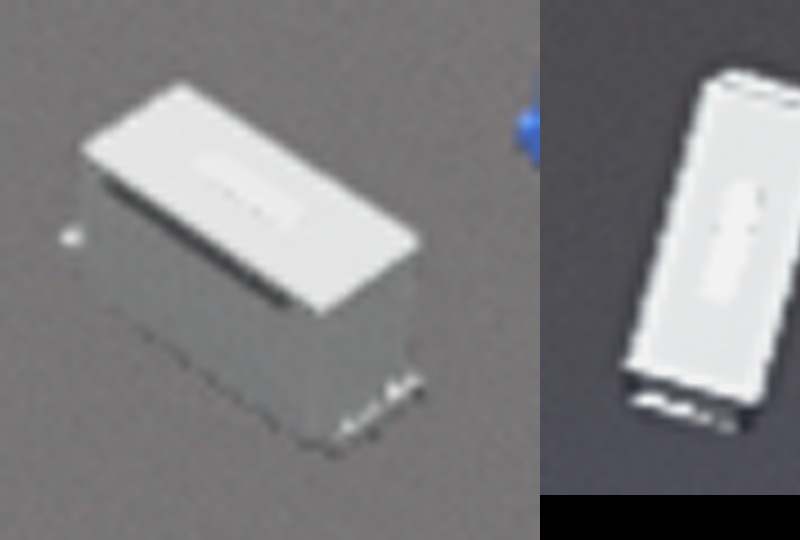

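Run:
```python
from look import *
def proj(im,p):
    R=cv2.Rodrigues(np.array(im['attitude'],float))[0]; q=(np.array(p)-im['origin'])@R; K=im['camera_matrix']
    return np.stack([K[0,0]*q[...,0]/-q[...,2]+K[0,2],K[1,1]*-q[...,1]/-q[...,2]+K[1,2]],-1)
c0=np.array([.4923,.0355]);a=np.deg2rad(-16); ax=np.array([np.cos(a),np.sin(a)]);ay=np.array([-ax[1],ax[0]])
for n in('top','side'):
  im=load(n,'0');g=cv2.cvtColor(im['color'],cv2.COLOR_RGB2GRAY).astype(np.float32)
  for z in(.046,.0075):
    s=np.arange(-.060,.062,.001);t=np.arange(-.010,.011,.001)
    p=np.concatenate([c0+s[:,None,None]*ax+t[None,:,None]*ay,np.full((len(s),len(t),1),z)],-1)
    uv=proj(im,p).astype(np.float32); v=cv2.remap(g,uv[...,0],uv[...,1],cv2.INTER_LINEAR).mean(1)
    print(n,z); 
    k=abs(s)>.033
    print(' '.join(f'{int(x*1000)}:{int(y)}' for x,y in zip(s[k].round(4),v[k])))
```

```text
top 0.046
-60:83 -59:83 -58:83 -57:83 -56:83 -55:83 -54:82 -53:82 -52:80 -51:79 -50:82 -49:94 -48:119 -47:156 -46:179 -45:169 -44:136 -43:111 -42:99 -41:102 -40:135 -39:190 -38:234 -37:248 -36:247 -35:245 -34:243 33:242 34:242 35:242 36:243 37:243 38:237 39:228 40:227 41:235 42:234 43:212 44:167 45:122 46:92 47:79 48:75 49:77 50:79 51:80 52:81 53:81 54:82 55:81 56:81 57:81 58:81 59:81 60:80 61:80
top 0.0075
-60:83 -59:83 -58:83 -57:83 -56:83 -55:83 -54:83 -53:82 -52:81 -51:79 -50:79 -49:84 -48:99 -47:125 -46:161 -45:181 -44:169 -43:137 -42:112 -41:99 -40:101 -39:129 -38:180 -37:226 -36:246 -35:248 -34:245 33:242 34:242 35:242 36:242 37:242 38:242 39:242 40:243 41:243 42:239 43:231 44:226 45:231 46:237 47:227 48:194 49:148 50:109 51:87 52:77 53:75 54:77 55:79 56:80 57:81 58:81 59:82 60:81 61:81
side 0.046
-60:123 -59:124 -58:125 -57:124 -56:124 -55:125 -54:126 -53:126 -52:126 -51:126 -50:127 -49:128 -48:128 -47:128 -46:128 -45:128 -44:128 -43:131 -42:140 -41:161 -40:189 -39:215 -38:230 -37:236 -36:239 -35:239 -34:239 33:240 34:240 35:240 36:238 37:233 38:221 39:200 40:175 41:153 42:136 43:127 44:124 45:123 46:123 47:123 48:124 49:124 50:123 51:123 52:123 53:123 54:123 55:123 56:123 57:124 58:124 59:124 60:123 61:123
side 0.0075
-60:123 -59:123 -58:123 -57:123 -56:123 -55:123 -54:122 -53:119 -52:116 -51:114 -50:116 -49:124 -48:138 -47:157 -46:169 -45:170 -44:161 -43:149 -42:140 -41:134 -40:131 -39:130 -38:129 -37:129 -36:129 -35:129 -34:129 33:122 34:123 35:124 36:124 37:123 38:123 39:124 40:124 41:124 42:124 43:125 44:127 45:130 46:132 47:134 48:135 49:135 50:133 51:129 52:125 53:124 54:124 55:124 56:124 57:125 58:126 59:126 60:125 61:125
```

The near ledge extends about 7 mm past the block and the far one about 9 mm, so by difference the toe is the far (+x) end. The side view agrees. Next, precise poses.

```bash
cat > meas.py <<'E'
from look import *
def edgefit(im,p0,p1,nrm,z,thr=None,half=.008):
    """points p0->p1 along an expected edge (xy, plane z); search along nrm for the steepest gradient; returns fitted line pts"""
    R=cv2.Rodrigues(np.array(im['attitude'],float))[0];K=im['camera_matrix']
    g=cv2.cvtColor(im['color'],cv2.COLOR_RGB2GRAY).astype(np.float32)
    s=np.linspace(0,1,40);t=np.arange(-half,half,.0005)
    p=(np.array(p0)+s[:,None]*(np.array(p1)-p0))[:,None]+t[None,:,None]*np.array(nrm)
    p3=np.concatenate([p,np.full(p.shape[:2]+(1,),z)],-1);q=(p3-im['origin'])@R
    u=(K[0,0]*q[...,0]/-q[...,2]+K[0,2]).astype(np.float32);v=(K[1,2]-K[1,1]*q[...,1]/-q[...,2]).astype(np.float32)
    G=cv2.GaussianBlur(cv2.remap(g,u,v,cv2.INTER_LINEAR),(7,1),0);d=np.abs(np.gradient(G,axis=1))
    d[d<.4*d.max(1,keepdims=True)]=0
    o=(d*t).sum(1)/d.sum(1)
    pts=(np.array(p0)+s[:,None]*(np.array(p1)-p0))+o[:,None]*np.array(nrm)
    l=cv2.fitLine(pts.astype(np.float32),cv2.DIST_HUBER,0,1e-4,1e-4).ravel()
    res=np.std(((pts-l[2:])@np.array([-l[1],l[0]])))
    return l,res
def rect(im,c,yaw,hx,hy,z,sides='xXyY',half=.008,trim=.8):
    """fit each side: x=-x end, X=+x end, y/Y lateral. prints offsets"""
    for it in range(2):
        ax=np.array([np.cos(yaw),np.sin(yaw)]);ay=np.array([-ax[1],ax[0]]);c=np.array(c,float);out={}
        for s in sides:
            if s in'xX': sg=1 if s=='X' else -1;m=c+sg*hx*ax;a,b,n=m-ay*hy*trim,m+ay*hy*trim,ax
            else: sg=1 if s=='Y' else -1;m=c+sg*hy*ay;a,b,n=m-ax*hx*trim,m+ax*hx*trim,ay
            l,r=edgefit(im,a,b,n,z,half=half);d=l[:2]*np.sign(l[:2]@(ax if s in'yY' else ay))
            ang=np.arctan2(d[1],d[0])-(0 if s in'yY' else np.pi/2)
            # offset at the side's middle
            nn=n;off=((l[2:]-c)@nn); dirr=l[:2]; k=-( (l[2:]-c)@(ax if s in'yY' else ay))/(dirr@(ax if s in'yY' else ay)); off=(l[2:]+k*dirr-c)@nn
            out[s]=(off,ang,r)
        yw=np.mean([(out[s][1]+np.pi)%(2*np.pi)-np.pi for s in out if s in'yY'])
        dx=np.mean([out[s][0]-(hx if s=='X' else -hx) for s in out if s in'xX']) if any(s in'xX' for s in out) else 0
        dy=np.mean([out[s][0]-(hy if s=='Y' else -hy) for s in out if s in'yY'])
        c=c+dx*ax+dy*ay; yaw=yw
    print('c',c.round(4),'yaw deg',np.rad2deg(yaw).round(2),{s:(round(float(o[0]*1000),1),round(float(np.rad2deg((o[1]+np.pi)%(2*np.pi)-np.pi)),1),round(float(o[2]*1000),2)) for s,o in out.items()})
    return c,yaw
E
python3 - <<'E'
from meas import *
T=load('top','0');S=load('side','0')
print('pack');rect(T,(.4923,.0353),np.deg2rad(-15.5),.04,.018,.046,'xyY',half=.006,trim=.75)
rect(S,(.4923,.0353),np.deg2rad(-15.5),.04,.018,.046,'xXyY',half=.006,trim=.75)
print('shoe');rect(T,(.5468,.2648),np.deg2rad(-14),.058,.04,.006,trim=.7);rect(S,(.5468,.2648),np.deg2rad(-14),.058,.04,.006,trim=.7)
print('dock');
# floor plate x -95..95 ; head to 125
for I in(T,S): rect(I,(.548,-.208),0.01,.095,.058,.010,'x'+'yY',half=.008,trim=.7)
P=cloud(T); q=P[(P[...,2]>.034)&(abs(P[...,0]-.66)<.05)&(abs(P[...,1]+.2)<.1)]; print('head',cv2.minAreaRect(q[:,:2].astype(np.float32)))
o=env.observe();print(cv2.Rodrigues(o['ee_rot'])[0].round(3))
E
```

```text
pack
c [0.492  0.0362] yaw deg -15.89 {'x': (-40.1, -9.6, 0.61), 'y': (-17.9, -16.0, 0.25), 'Y': (17.9, -15.8, 0.2)}
c [0.492  0.0353] yaw deg -15.96 {'x': (-40.0, -15.7, 0.2), 'X': (40.0, -14.9, 0.17), 'y': (-18.4, -15.9, 0.21), 'Y': (18.5, -16.0, 0.24)}
shoe
c [0.5473 0.2649] yaw deg -13.65 {'x': (-58.5, -14.6, 1.25), 'X': (58.6, -14.2, 0.28), 'y': (-41.3, -13.8, 0.27), 'Y': (41.2, -13.5, 0.2)}
c [0.5436 0.2637] yaw deg -13.65 {'x': (-56.8, -14.2, 1.53), 'X': (54.4, -16.6, 2.48), 'y': (-41.2, -13.7, 0.15), 'Y': (41.2, -13.6, 0.2)}
dock
c [ 0.5375 -0.2094] yaw deg 0.24 {'x': (-99.4, 0.7, 0.23), 'y': (-57.6, 0.9, 1.5), 'Y': (56.6, -0.4, 0.84)}
c [ 0.5367 -0.2093] yaw deg 2.98 {'x': (-99.1, 1.0, 0.21), 'y': (-57.4, 4.8, 2.42), 'Y': (56.2, 1.2, 0.97)}
head ((0.6432990431785583, -0.2082071304321289), (0.03852546587586403, 0.1160796731710434), 1.2414460182189941)
[[-0.969 -0.     0.248]
 [-0.248  0.002 -0.969]
 [-0.    -1.    -0.002]]
```

```bash
cat > plan.py <<'E'
from look import *
from scipy.spatial.transform import Rotation as Ro
M=np.array([[-1,0,0],[0,0,-1],[0,-1,0]],float)  # cols tool x=-px, y=-pz, z=-py
def Rt(yaw,pitch=0): # deg, pitch + = toe down
    return (Ro.from_euler('ZY',[yaw,pitch],degrees=True).as_matrix())@M
def go(pos,yaw,pitch=0,label=''):
    o=env.observe();R=cv2.Rodrigues(o['ee_rot'])[0]
    d=R.T@(np.array(pos)-o['ee_pos']);w=Ro.from_matrix(R.T@Rt(yaw,pitch)).as_rotvec()
    print(label,'d',d.round(4),'w',w.round(4),'F',o['wrist_force'].round(1),'t',round(o['time'],2),'g',round(o['grip_width'],4))
def pack_tcp(c,yaw,pitch,gx=-.018,gz=.024):
    """TCP for pack origin c(3)"""
    return np.array(c)+Ro.from_euler('ZY',[yaw,pitch],degrees=True).as_matrix()@np.array([gx,0,gz])
E
python3 - <<'E'
from plan import *
t=pack_tcp((.492,.0357,.0),-15.9,0);print(t)
go(t+[0,0,.12],-15.9)
E
```

```text
[0.47468866 0.04063127 0.024     ]
 d [-0.4698  0.0953 -0.5458] w [1.900e-03 5.283e-01 3.000e-04] F [-0.3  0.1  0.1] t 0.1 g 0.0853
```

Request:
servo_tool(motion=[[-1,-0.4698,0.0953,-0.5458,0.0019,0.5283,0],[-1,-0.4698,0.0953,-0.5458,0.0019,0.5283,0],[-1,-0.4698,0.0953,-0.5458,0.0019,0.5283,0],[-1,-0.4698,0.0953,-0.5458,0.0019,0.5283,0],[-1,-0.4698,0.0953,-0.5458,0.0019,0.5283,0],[-1,-0.4698,0.0953,-0.5458,0.0019,0.5283,0],[-1,-0.4698,0.0953,-0.5458,0.0019,0.5283,0],[-1,-0.4698,0.0953,-0.5458,0.0019,0.5283,0],[-1,-0.4698,0.0953,-0.5458,0.0019,0.5283,0],[-1,-0.4698,0.0953,-0.5458,0.0019,0.5283,0],[-1,-0.4698,0.0953,-0.5458,0.0019,0.5283,0],[-1,-0.4698,0.0953,-0.5458,0.0019,0.5283,0]])

```text
time: 1.6
ee_pos: [0.4748, 0.0432, 0.1432]
ee_rot: [-0.286, -2.074, 2.074]
wrist_force: [0.8, -0.4, 0.7]
grip_width: 0.0852
```

Run:
```python
from plan import *
t=pack_tcp((.492,.0357,.0),-15.9,0)
go(t,-15.9);print(env.observe()['ee_pos'],env.observe()['q'])
```

```text
d [-0.0007  0.1192  0.0025] w [-0.0002  0.0026  0.0012] F [ 0.8 -0.4  0.7] t 1.6 g 0.0852
[0.47478469 0.0432045  0.14321229] [-6.55556672e-02 -2.32634945e-01  2.04390490e+00  5.39532666e-05
  1.33150253e+00  1.78018442e+00]
```

Request:
servo_tool(motion=[[-1,-0.0007,0.05,0.0025,0,0.0026,0.001],[-1,-0.0007,0.09,0.0025,0,0.0026,0.001],[-1,-0.0007,0.119,0.0025,0,0.0026,0.001],[-1,-0.0007,0.119,0.0025,0,0.0026,0.001],[-1,-0.0007,0.119,0.0025,0,0.0026,0.001],[1,-0.0007,0.119,0.0025,0,0.0026,0.001],[1,-0.0007,0.119,0.0025,0,0.0026,0.001],[1,-0.0007,0.119,0.0025,0,0.0026,0.001],[1,-0.0007,0.119,0.0025,0,0.0026,0.001],[1,-0.0007,0.119,0.0025,0,0.0026,0.001],[1,-0.0007,0.119,0.0025,0,0.0026,0.001],[1,-0.0007,0.119,0.0025,0,0.0026,0.001]], newtons=80)

```text
time: 3.1
ee_pos: [0.4756, 0.0406, 0.0253]
ee_rot: [-0.291, -2.073, 2.073]
wrist_force: [-0.7, -0.3, 6.5]
grip_width: 0.0347
```

Run:
```python
from plan import *
shot('side','1');shot('top','1')
t=pack_tcp((.492,.0357,.0),-15.9,0)
go(t,-15.9);print(env.observe()['ee_pos'])
im=load('side','1')['color'][150:290,270:450][:,:,::-1];cv2.imwrite('pics/c3.png',cv2.resize(im,None,fx=4,fy=4))
```

```text
d [0.0009 0.0013 0.0002] w [ 0.0002 -0.0001 -0.0015] F [-0.5 -0.6  6.2] t 3.2 g 0.0349
[0.47555739 0.04056401 0.02526357]
```

View pics/c3.png

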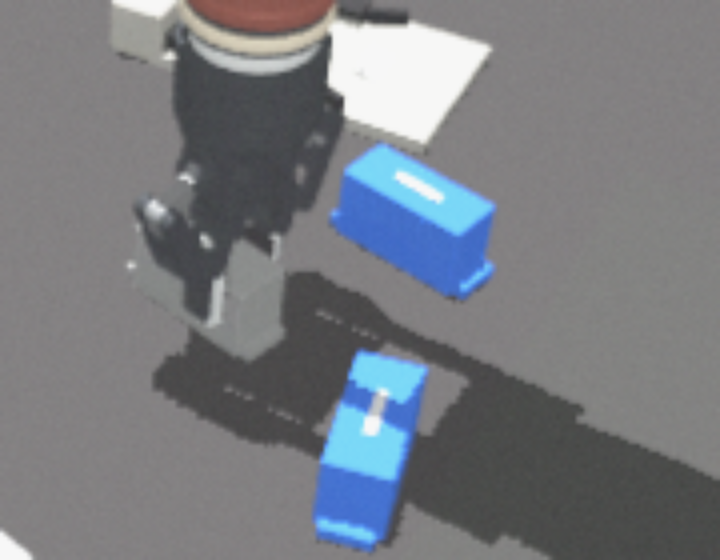

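Gripped at 35 mm, pack still level. Lift it and carry it, pitched 15°, above the shoe at (.547,.2645), yaw −13.7°.

```bash
cat >> plan.py <<'E'
GX,GZ=-.0171,.0253
SH=np.array([.547,.2645,0.]);SY=-13.7
def toe_tcp(X,Z,pitch,Y=0,sh=None,sy=None,gx=None,gz=None):
    sh=SH if sh is None else np.array(sh); sy=SY if sy is None else sy
    gx=GX if gx is None else gx; gz=GZ if gz is None else gz
    Rs=Ro.from_euler('Z',sy,degrees=True).as_matrix();Rp=Ro.from_euler('Y',pitch,degrees=True).as_matrix()
    o=np.array([X,Y,Z])-Rp@np.array([.048,0,.001]); return sh+Rs@(o+Rp@np.array([gx,0,gz]))
E
python3 - <<'E'
from plan import *
o=env.observe();go(o['ee_pos']+[0,0,.12],-15.9)
p=toe_tcp(.034,.056,15);print(p);go(p,SY,15)
E
```

```text
d [-0.0002 -0.12   -0.    ] w [ 0.0002 -0.0001 -0.0015] F [-0.5 -0.6  6.2] t 3.2 g 0.0349
[0.52505031 0.26985076 0.09632112]
 d [ 0.0151 -0.071  -0.2341] w [ 0.0052 -0.0382 -0.2633] F [-0.5 -0.6  6.2] t 3.2 g 0.0349
```

Request:
servo_tool(motion=[[1,0,-0.05,0,0,0,0],[1,0,-0.08,0,0,0,0],[1,0.004,-0.09,-0.05,0,-0.01,-0.06],[1,0.008,-0.09,-0.11,0.002,-0.02,-0.13],[1,0.012,-0.085,-0.17,0.004,-0.03,-0.2],[1,0.015,-0.075,-0.22,0.005,-0.038,-0.26],[1,0.0151,-0.071,-0.2341,0.0052,-0.0382,-0.2633],[1,0.0151,-0.071,-0.2341,0.0052,-0.0382,-0.2633],[1,0.0151,-0.071,-0.2341,0.0052,-0.0382,-0.2633],[1,0.0151,-0.071,-0.2341,0.0052,-0.0382,-0.2633]])

```text
time: 4.45
ee_pos: [0.5251, 0.2687, 0.0969]
ee_rot: [0.02, -2.003, 1.94]
wrist_force: [0.1, -1.0, -2.5]
grip_width: 0.0351
```

Run:
```python
from plan import *
shot('side','2');shot('top','2')
go(toe_tcp(.034,.056,15),SY,15);go(toe_tcp(.034,.0075,15),SY,15)
a=load('side','2')['color'][190:330,190:340][:,:,::-1];b=load('top','2')['color'][170:290,150:280][:,:,::-1]
cv2.imwrite('pics/c4.png',np.hstack([cv2.resize(a,(428,400)),cv2.resize(b,(372,400),interpolation=cv2.INTER_CUBIC)]))
```

```text
d [ 0.0002  0.0006 -0.0008] w [ 0.0006 -0.0012 -0.0008] F [ 0.1 -0.  -1.7] t 4.55 g 0.0351
 d [-0.0123  0.0475 -0.0008] w [ 0.0006 -0.0012 -0.0008] F [ 0.1 -0.  -1.7] t 4.55 g 0.0351
```

View pics/c4.png

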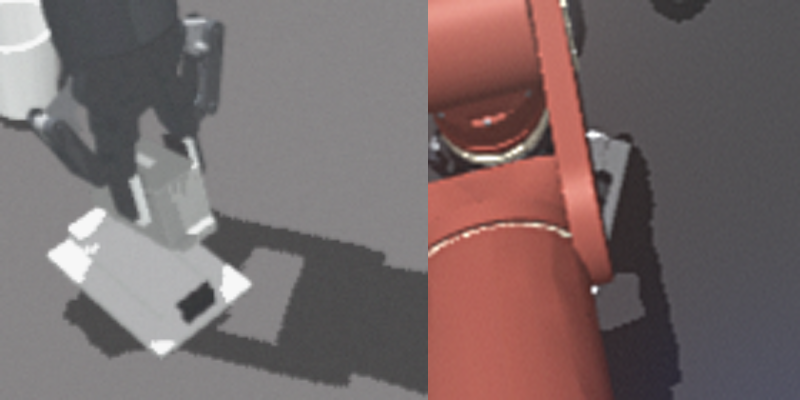

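The pack is held pitched over the shoe, with the heel ledge at side pixel ≈(260,269). I'll check where it should project.

Run:
```python
from plan import *
im=load('side','2');o=env.observe();R=cv2.Rodrigues(o['ee_rot'])[0];Rp=R@M.T
po=o['ee_pos']-Rp@np.array([GX,0,GZ])
A=cv2.Rodrigues(np.array(im['attitude'],float))[0];K=im['camera_matrix']
def pr(p):
    q=A.T@(p-im['origin']);return K[0,0]*q[0]/-q[2]+K[0,2],K[1,2]-K[1,1]*q[1]/-q[2]
crop=cv2.resize(im['color'][190:330,190:340][:,:,::-1],None,fx=5,fy=5,interpolation=cv2.INTER_CUBIC)[:600].copy()
for l in [(-.046,-.014,.007),(-.046,.014,.007),(-.046,.014,0),(-.046,-.014,0),(-.04,-.018,.046),(-.04,.018,.046),(-.04,.018,0),(.04,.018,.0)]:
    u,v=pr(po+Rp@np.array(l));print(l,round(u,1),round(v,1));cv2.circle(crop,(int((u-190+.5)*5),int((v-190+.5)*5)),2,(0,0,255),-1)
Rs=Ro.from_euler('Z',SY,degrees=True).as_matrix()
for l in [(.058,.04,.006),(-.058,.04,.006),(-.058,-.04,.006),(.0425,.022,.02),(.0425,-.022,.02),(-.039,.02,.013),(-.039,.023,.013)]:
    u,v=pr(SH+Rs@np.array(l));cv2.circle(crop,(int((u-190+.5)*5),int((v-190+.5)*5)),2,(0,255,0),-1)
cv2.imwrite('pics/c5.png',crop)
```

```text
(-0.046, -0.014, 0.007) 264.7 267.2
(-0.046, 0.014, 0.007) 252.9 275.8
(-0.046, 0.014, 0) 253.8 278.9
(-0.046, -0.014, 0) 265.5 270.3
(-0.04, -0.018, 0.046) 259.5 247.1
(-0.04, 0.018, 0.046) 243.9 258.0
(-0.04, 0.018, 0) 249.9 278.9
(0.04, 0.018, 0.0) 222.6 263.5
```

View pics/c5.png

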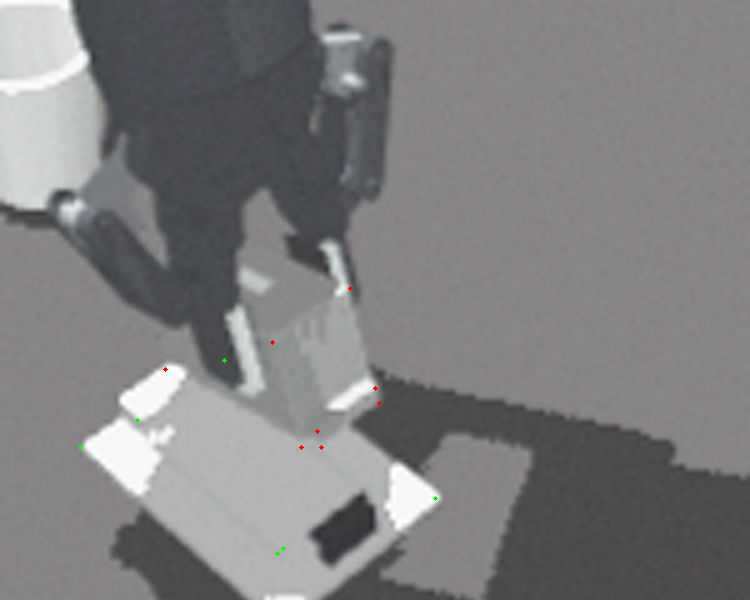

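Run:
```python
from look import *
im=load('side','2')['color'][228:288,228:278][:,:,::-1]
im=cv2.resize(im,None,fx=10,fy=10,interpolation=cv2.INTER_CUBIC).astype(float)
cv2.imwrite('pics/c6.png',np.clip((im-60)*1.6,0,255))
```

```text
[ WARN:0@0.612] global loadsave.cpp:1063 imwrite_ Unsupported depth image for selected encoder is fallbacked to CV_8U.
```

View pics/c6.png

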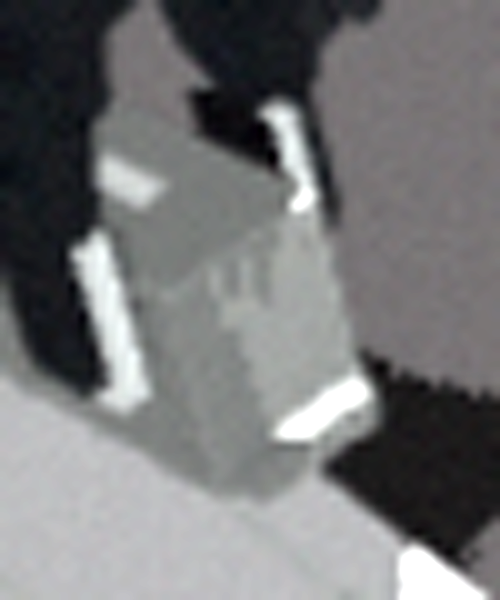

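Run:
```python
from plan import *
im=load('side','2');o=env.observe();R=cv2.Rodrigues(o['ee_rot'])[0];Rp=R@M.T
po=o['ee_pos']-Rp@np.array([GX,0,GZ])
L=(cloud(im)-po)@Rp
g=im['color'].astype(int)
def st(u0,u1,v0,v1,n):
    q=L[v0:v1,u0:u1].reshape(-1,3);print(n,len(q),np.nanmedian(q,0).round(4),np.nanstd(q,0).round(4))
# crop c6: px = 228+c/10
st(242,250,246,250,'topface'); st(253,259,255,263,'endface'); st(245,248,262,270,'sideface')
st(257,262,268,270,'heeltop')
# before-lift check, same for image 1 (pack on table) 
im=load('side','0');C=cloud(im);Rp0=Ro.from_euler('Z',-15.9,degrees=True).as_matrix()
L0=(C-np.array([.492,.0357,0]))@Rp0
for n,m in dict(top=(abs(L0[...,0])<.03)&(abs(L0[...,1])<.012)&(L0[...,2]>.04),end=(abs(L0[...,0]+.04)<.005)&(abs(L0[...,1])<.012)&(L0[...,2]>.015)&(L0[...,2]<.04),side=(abs(L0[...,0])<.03)&(abs(L0[...,1]-.018)<.005)&(L0[...,2]>.01)&(L0[...,2]<.04)).items():
    print(n,m.sum(),np.median(L0[m],0).round(4))
```

```text
topface 32 [-0.0188 -0.0034  0.0462] [0.0047 0.0031 0.0007]
endface 48 [-0.0386 -0.0052  0.0296] [0.0008 0.0036 0.0049]
sideface 24 [-0.0375  0.0167  0.0277] [0.0021 0.0013 0.0049]
heeltop 10 [-0.0397 -0.0053  0.0073] [0.0019 0.0022 0.001 ]
top 212 [-0.001   0.      0.0458]
end 61 [-0.0392  0.0001  0.0285]
side 213 [-0.001   0.0172  0.0255]
```

Depth checks agree within 1 mm (top face 46.2, end −38.6 and side 16.7 against 46, −39.2 and 17.2), so I'll lower the toe and then slide it in.

Request:
servo_tool(motion=[[1,-0.003,0.012,-0.0008,0,-0.001,0],[1,-0.006,0.024,-0.0008,0,-0.001,0],[1,-0.009,0.036,-0.0008,0,-0.001,0],[1,-0.012,0.0455,-0.0008,0,-0.001,0],[1,-0.0123,0.0475,-0.0008,0,-0.001,0],[1,-0.0123,0.0475,-0.0008,0,-0.001,0]])

```text
time: 5.3
ee_pos: [0.5251, 0.27, 0.0478]
ee_rot: [0.022, -2.004, 1.941]
wrist_force: [-0.8, 1.2, -1.8]
grip_width: 0.0351
```

Run:
```python
from plan import *
shot('side','3')
go(toe_tcp(.034,.0075,15),SY,15);go(toe_tcp(.046,.0075,15),SY,15)
im=load('side','3')['color'][220:320,200:300][:,:,::-1]
cv2.imwrite('pics/c7.png',cv2.resize(im,None,fx=6,fy=6,interpolation=cv2.INTER_CUBIC))
```

```text
d [0.0001 0.0003 0.0002] w [ 0.0009 -0.     -0.0013] F [ 0.4  0.5 -2.8] t 5.35 g 0.0349
 d [-0.0115 -0.0028  0.0002] w [ 0.0009 -0.     -0.0013] F [ 0.4  0.5 -2.8] t 5.35 g 0.0349
```

View pics/c7.png

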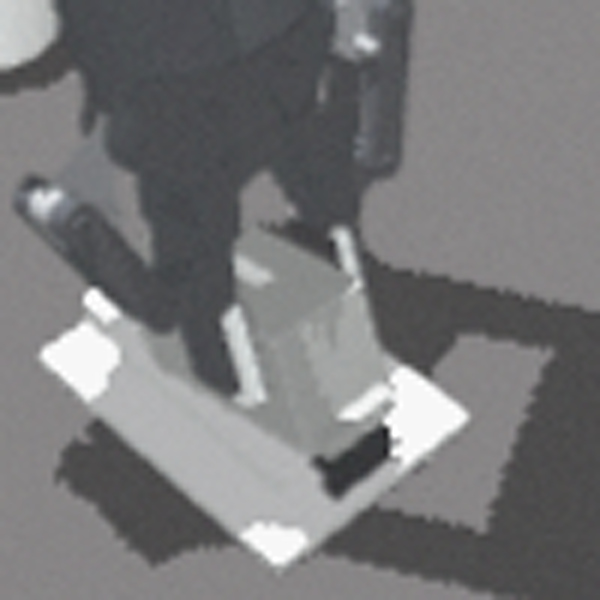

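The pack is down between the guide walls, toe behind the lip. The heel ledge at (370,400) is clear above the latch at (355,460). Slide forward.

Request:
servo_tool(motion=[[1,-0.003,-0.0005,0,0,0,0],[1,-0.006,-0.0013,0,0,0,0],[1,-0.009,-0.002,0,0,0,0],[1,-0.0115,-0.0028,0,0,0,0],[1,-0.012,-0.003,0,0,0,0]])

```text
time: 5.98
ee_pos: [0.5371, 0.2671, 0.0479]
ee_rot: [0.022, -2.004, 1.94]
wrist_force: [-1.3, 0.9, 0.2]
grip_width: 0.0346
```

Run:
```python
from plan import *
shot('side','4')
im=load('side','4');rect(im,SH[:2],np.deg2rad(SY),.058,.04,.006,'yY',trim=.7) if 0 else None
for X,p in((.046,15),(.0465,12),(.047,9),(.0475,6),(.048,3),(.0485,0)):
    go(toe_tcp(X,.007 if p>0 else .0065,p),SY,p,(X,p))
im=im['color'][220:320,200:300][:,:,::-1]
cv2.imwrite('pics/c8.png',cv2.resize(im,None,fx=6,fy=6,interpolation=cv2.INTER_CUBIC))
```

```text
(0.046, 15) d [0.0001 0.0006 0.0002] w [ 0.0008 -0.0001 -0.0002] F [-2.3  0.2 -1.1] t 6.03 g 0.0348
(0.0465, 12) d [0.0008 0.0039 0.0002] w [ 0.0008 -0.0001  0.0522] F [-2.3  0.2 -1.1] t 6.03 g 0.0348
(0.047, 9) d [0.0014 0.0073 0.0002] w [ 8.000e-04 -1.000e-04  1.046e-01] F [-2.3  0.2 -1.1] t 6.03 g 0.0348
(0.0475, 6) d [0.0017 0.0107 0.0002] w [ 8.000e-04 -1.000e-04  1.569e-01] F [-2.3  0.2 -1.1] t 6.03 g 0.0348
(0.048, 3) d [0.0018 0.0142 0.0002] w [ 8.000e-04 -1.000e-04  2.093e-01] F [-2.3  0.2 -1.1] t 6.03 g 0.0348
(0.0485, 0) d [0.0017 0.0181 0.0002] w [ 8.000e-04 -2.000e-04  2.616e-01] F [-2.3  0.2 -1.1] t 6.03 g 0.0348
```

View pics/c8.png

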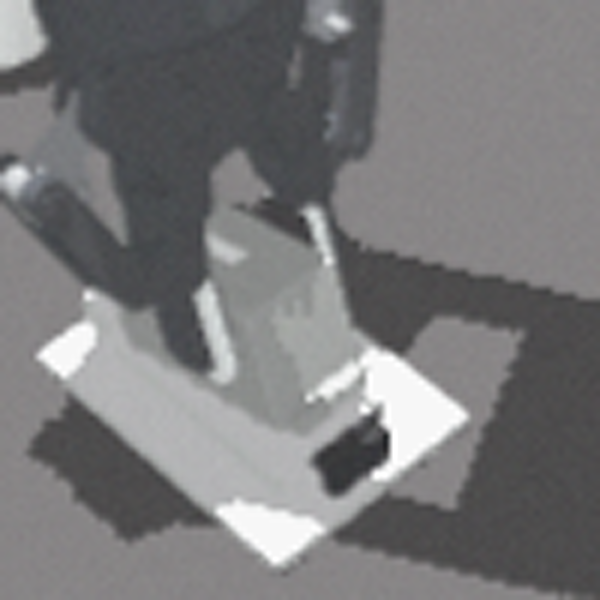

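The shoe hasn't moved and the toe is in under the lip. Now lower the heel.

Request:
servo_tool(motion=[[1,0.0004,0.002,0,0,0,0.026],[1,0.0008,0.0039,0,0,0,0.052],[1,0.0011,0.0056,0,0,0,0.078],[1,0.0014,0.0073,0,0,0,0.105],[1,0.0016,0.009,0,0,0,0.131],[1,0.0017,0.0107,0,0,0,0.157],[1,0.0017,0.0107,0,0,0,0.157]])

```text
time: 6.9
ee_pos: [0.533, 0.2684, 0.0381]
ee_rot: [-0.141, -2.063, 2.035]
wrist_force: [0.6, 0.0, -1.8]
grip_width: 0.0345
```

```bash
cat > v.py <<'E'
from plan import *
def v(tag,u0=200,v0=220,w=100,h=100,cam='side',f=6):
    im=shot(cam,tag)['color'][v0:v0+h,u0:u0+w][:,:,::-1]
    cv2.imwrite(f'pics/z{tag}.png',cv2.resize(im,None,fx=f,fy=f,interpolation=cv2.INTER_CUBIC))
E
python3 - <<'E'
from v import *
v('5')
for X,p in((.0475,6),(.048,3),(.0485,0)):
    go(toe_tcp(X,.007 if p>0 else .0065,p),SY,p,(X,p))
E
```

```text
(0.0475, 6) d [ 0.0001 -0.0001  0.0004] w [ 0.0013  0.0002 -0.0014] F [ 1.4 -0.1 -1.4] t 6.95 g 0.0351
(0.048, 3) d [0.0008 0.0033 0.0004] w [0.0013 0.0001 0.0509] F [ 1.4 -0.1 -1.4] t 6.95 g 0.0351
(0.0485, 0) d [0.0013 0.0072 0.0004] w [1.300e-03 1.000e-04 1.033e-01] F [ 1.4 -0.1 -1.4] t 6.95 g 0.0351
```

View pics/z5.png

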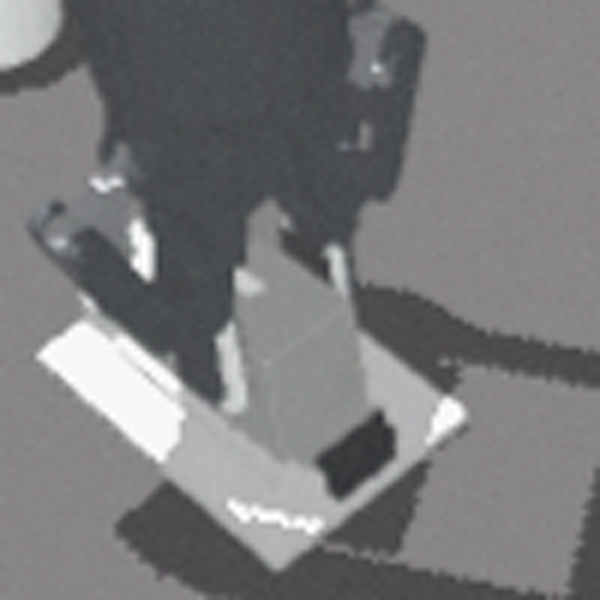

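Request:
servo_tool(motion=[[1,0.0004,0.0017,0.0004,0,0,0.026],[1,0.0008,0.0033,0.0004,0,0,0.051],[1,0.0011,0.005,0.0004,0,0,0.077],[1,0.0013,0.0072,0.0004,0,0,0.103],[1,0.0013,0.0072,0.0004,0,0,0.103]])

```text
time: 7.58
ee_pos: [0.5307, 0.2686, 0.0313]
ee_rot: [-0.252, -2.097, 2.094]
wrist_force: [-0.7, -0.3, 3.6]
grip_width: 0.0343
```

Run:
```python
from v import *
v('6')
for X,p in((.048,3),(.0485,0),(.0485,-2)):
    go(toe_tcp(X,.007 if p>0 else .0065,p),SY,p,(X,p))
```

```text
(0.048, 3) d [-0.001  -0.0034  0.0002] w [ 0.0014  0.0005 -0.0526] F [-0.4  0.9  4.7] t 7.62 g 0.0348
(0.0485, 0) d [-0.0002  0.0005  0.0002] w [ 0.0014  0.0004 -0.0003] F [-0.4  0.9  4.7] t 7.62 g 0.0348
(0.0485, -2) d [0.0006 0.0028 0.0002] w [0.0014 0.0004 0.0347] F [-0.4  0.9  4.7] t 7.62 g 0.0348
```

View pics/z6.png

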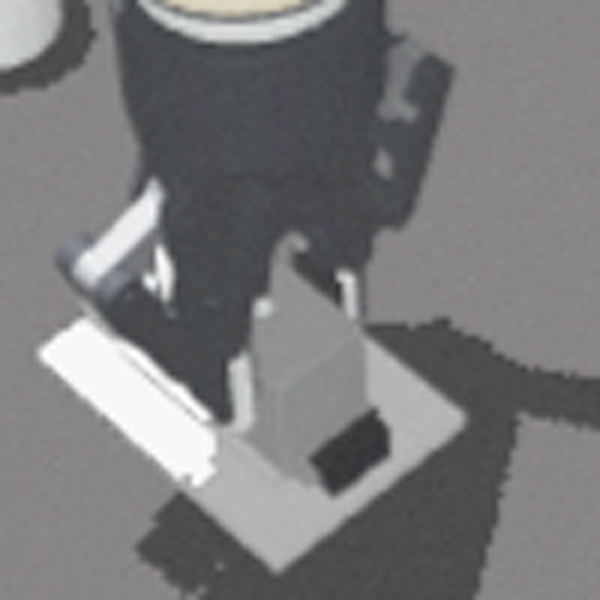

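Request:
servo_tool(motion=[[1,0,0.0015,0,0,0,0.01],[1,0,0.003,0,0,0,0.02],[1,0,0.003,0,0,0,0.02]], newtons=110)

```text
time: 8.0
ee_pos: [0.5309, 0.2688, 0.0315]
ee_rot: [-0.272, -2.101, 2.105]
wrist_force: [-7.5, -4.0, 20.2]
grip_width: 0.0343
```

Run:
```python
from v import *
v('7')
go(toe_tcp(.0485,.0065,0),SY,0)
print(env.observe()['torque'])
```

```text
d [-0.      0.0007  0.0003] w [ 0.0004  0.0004 -0.0188] F [-7.4 -2.4 21.1] t 8.05 g 0.0344
[-0.47940748  2.02746573  0.06075351]
```

View pics/z7.png

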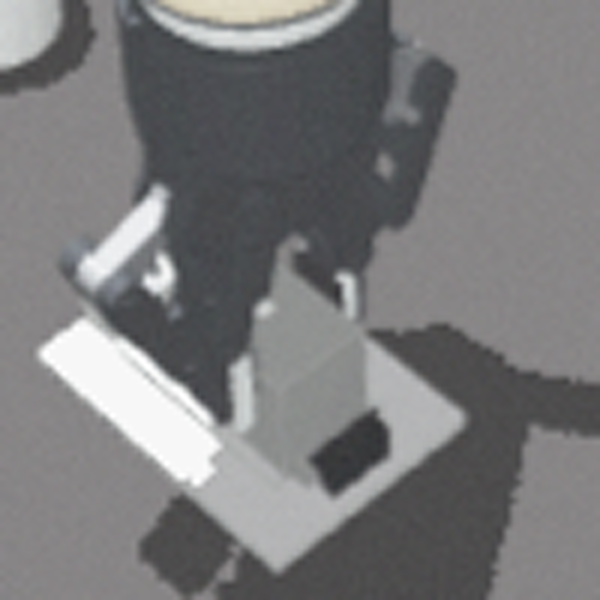

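Force rose to 20 N with the TCP at 31.5 mm, against 31.3 expected when seated. I'll check the pack's tilt and the latch position.

Run:
```python
from v import *
for tag in('6','7'):
    P=cloud(load('side',tag)); L=(P-SH)@Ro.from_euler('Z',SY,degrees=True).as_matrix()
    m=(L[...,2]>.044)&(L[...,2]<.058)&(L[...,0]>-.041)&(L[...,0]<-.0)&(abs(L[...,1])<.016)
    q=L[m]; A=np.c_[q[:,0],q[:,1],np.ones(len(q))];s=np.linalg.lstsq(A,q[:,2],rcond=None)[0]
    z=A@s-q[:,2]; k=abs(z)<.0012; s=np.linalg.lstsq(A[k],q[k,2],rcond=None)[0]
    print(tag,len(q),k.sum(),'slopes',s.round(4),'z at heel end',s[0]*-.04+s[2])
    b=load('side',tag)['color'].max(2)<60
    bb=L[b&(L[...,2]>.008)&(L[...,2]<.03)&(L[...,0]<-.03)&(L[...,0]>-.07)&(abs(L[...,1])<.02)]
    print('latch',len(bb),np.percentile(bb,[5,50,95],axis=0).round(4))
P=cloud(load('side','0')); L=(P-SH)@Ro.from_euler('Z',SY,degrees=True).as_matrix();b=load('side','0')['color'].max(2)<60
bb=L[b&(L[...,2]>.008)&(L[...,2]<.03)&(L[...,0]<-.03)&(L[...,0]>-.07)&(abs(L[...,1])<.02)];print('latch0',len(bb),np.percentile(bb,[5,50,95],axis=0).round(4))
```

```text
6 248 140 slopes [0.0767 0.001  0.0533] z at heel end 0.0502358492733824
latch 32 [[-0.0538 -0.01    0.0125]
 [-0.0521  0.0003  0.0198]
 [-0.0477  0.0098  0.0229]]
7 246 133 slopes [0.0935 0.0397 0.0539] z at heel end 0.05015521784750651
latch 31 [[-0.0531 -0.01    0.0113]
 [-0.0516 -0.0026  0.0198]
 [-0.048   0.0097  0.022 ]]
latch0 31 [[-0.0549 -0.0118  0.0107]
 [-0.0536 -0.001   0.0153]
 [-0.0526  0.0103  0.0191]]
```

Request:
servo_tool(motion=[[1,0,-0.001,0,0,0,0],[1,0,-0.001,0,0,0,0],[1,0,-0.005,0,0,0,0],[1,0,-0.01,0,0,0,0],[1,0,-0.02,0,0,0,0],[1,0,-0.03,0,0,0,0],[1,0,-0.03,0,0,0,0],[1,0,-0.03,0,0,0,0]])

```text
time: 9.05
ee_pos: [0.5303, 0.2689, 0.0616]
ee_rot: [-0.272, -2.101, 2.105]
wrist_force: [-0.5, 0.2, -5.6]
grip_width: 0.0343
```

Run:
```python
from v import *
v('8',200,205,100,100)
go(toe_tcp(.0485,.0065,0),SY,0)
print(env.observe()['torque'])
```

```text
d [-0.0003  0.0304  0.0001] w [ 0.0001  0.0004 -0.0184] F [-0.2  0.4 -4.9] t 9.1 g 0.0343
[0.08608019 0.09654026 0.0020495 ]
```

View pics/z8.png

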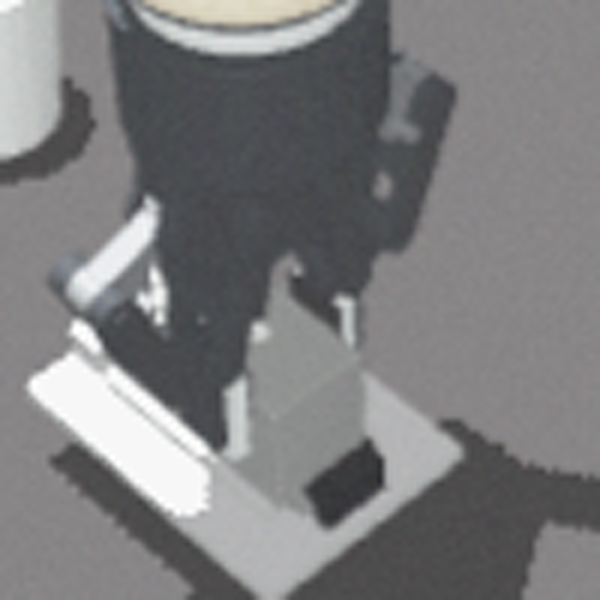

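The shoe comes up with the pack, and the hanging force of 4.9 N matches the joined mass. I'll measure the shoe's attitude in hand, and the dock more accurately.

```bash
python3 - <<'E'
from v import *
o=env.observe();R=cv2.Rodrigues(o['ee_rot'])[0]
def plate(tag,base):
    P=cloud(load('side',tag)); L=(P-SH-[0,0,base])@Ro.from_euler('Z',SY,degrees=True).as_matrix()
    m=(abs(L[...,2]-.006)<.006)&(abs(L[...,0])<.055)&(abs(L[...,1])<.037)&((L[...,1]>.026)|(L[...,1]<-.026)|(L[...,0]<-.06))
    q=L[m];A=np.c_[q[:,0],q[:,1],np.ones(len(q))]
    for i in range(4):
        s=np.linalg.lstsq(A,q[:,2],rcond=None)[0];k=abs(A@s-q[:,2])<.0025;A,q=A[k],q[k]
    print(tag,len(q),s.round(4))
plate('0',0);plate('7',0);plate('8',.0303)
# dock edges
for t in('0',):
    T=load('top',t);S=load('side',t)
    P=cloud(T)
    yaw=np.deg2rad(1.0)
    for I in(T,S):
        # apron part: edges between dock x -93..-30
        c=np.array([.5375,-.2093]);ax=np.array([np.cos(yaw),np.sin(yaw)]);ay=np.array([-ax[1],ax[0]])
        for s in(1,-1):
            l,r=edgefit(I,c-ax*.093+s*ay*.058,c-ax*.035+s*ay*.058,ay,.010,half=.006) if 0 else (None,None)
E
python3 - <<'E'
from meas import *
T=load('top','0');S=load('side','0')
c=np.array([.5375,-.2093]);yaw=np.deg2rad(1.0);ax=np.array([np.cos(yaw),np.sin(yaw)]);ay=np.array([-ax[1],ax[0]])
for n,I in(('T',T),('S',S)):
  for nm,a,b,z,nr in [('apL',c-ax*.09+ay*.058,c-ax*.03+ay*.058,.01,ay),('apR',c-ax*.09-ay*.058,c-ax*.03-ay*.058,.01,ay),
     ('rear',c-ax*.095-ay*.05,c-ax*.095+ay*.05,.01,ax),('railInL',c+ax*.0+ay*.034,c+ax*.08+ay*.034,.022,ay),('railInR',c+ax*.0-ay*.034,c+ax*.08-ay*.034,.022,ay),
     ('headN',c+ax*.087-ay*.05,c+ax*.087+ay*.05,.04,ax),('headF',c+ax*.125-ay*.05,c+ax*.125+ay*.05,.04,ax)]:
    l,r=edgefit(I,a,b,nr,z,half=.006)
    m=(a+b)/2; al=ax if nr is ay else ay; k=-((l[2:]-m)@al)/(l[:2]@al); off=(l[2:]+k*l[:2]-c)@nr
    d=l[:2]*np.sign(l[:2]@al);print(n,nm,'off',round(off*1000,2),'ang',round(float(np.rad2deg(np.arctan2(d@nr,d@al))),2),'res',round(r*1000,2))
E
```

```text
0 455 [-0.0014 -0.0004  0.006 ]
7 326 [ 0.001  -0.0071  0.006 ]
8 350 [-0.0048  0.0001  0.004 ]
T apL off 58.63 ang -0.35 res 0.4
T apR off -59.03 ang -0.14 res 1.13
T rear off -94.97 ang 0.13 res 0.23
T railInL off 34.54 ang -0.07 res 0.25
T railInR off -31.37 ang 0.15 res 0.63
T headN off 88.21 ang 0.63 res 0.32
T headF off 124.21 ang -0.38 res 0.18
S apL off 56.56 ang -1.35 res 0.79
S apR off -60.69 ang 0.94 res 1.82
S rear off -95.76 ang 0.14 res 0.19
S railInL off 33.08 ang 0.09 res 0.78
S railInR off -33.5 ang 0.52 res 0.73
S headN off 86.07 ang -0.09 res 0.22
S headF off 124.06 ang 0.01 res 0.1
```

The shoe hangs about 2 mm low in the latch's play, which is expected (1.2 mm at the latch, 3 mm at the lip). I'll set it back down and press flat once more, so the clipped state is held for well over 0.2 s off the dock.

Request:
servo_tool(motion=[[1,0,0.01,0,0,0,0],[1,0,0.02,0,0,0,0],[1,0,0.028,0,0,0,0],[1,0,0.0305,0,0,0,0],[1,0,0.032,0,0,0,0],[1,0,0.032,0,0,0,0],[1,0,0.032,0,0,0,0],[1,0,0.032,0,0,0,0]])

```text
time: 10.1
ee_pos: [0.5305, 0.2686, 0.0315]
ee_rot: [-0.269, -2.098, 2.106]
wrist_force: [-8.7, -2.9, 11.3]
grip_width: 0.0346
```

Run:
```python
from v import *
v('9')
o=env.observe();print(o['ee_pos'],o['wrist_force'])
c=np.array([.5375,-.2093]);
# joined: pack centre vs TCP; shoe centre = pack centre + up to ~0.5mm
GXs=GX
def tcp_dock(X,Z,yaw=1.0,Y=0):
    Rz=Ro.from_euler('Z',yaw,degrees=True).as_matrix();return np.array([*c,0])+Rz@np.array([X+GXs,Y,Z])
go(o['ee_pos']+[0,0,.12],SY,-1.1,'up'); p=tcp_dock(-.125,.12);print(p);go(p,1.0,-1.1,'over')
```

```text
[0.5305099  0.26859464 0.03156901] [-7.81287674 -4.72028862 11.26932643]
up d [-0.002  -0.12    0.0002] w [-0.0015  0.0008  0.0029] F [-7.8 -4.7 11.3] t 10.15 g 0.0346
[ 0.39542164 -0.21177999  0.12      ]
over d [ 0.0164 -0.088   0.4988] w [-0.0061 -0.2557  0.003 ] F [-7.8 -4.7 11.3] t 10.15 g 0.0346
```

View pics/z9.png

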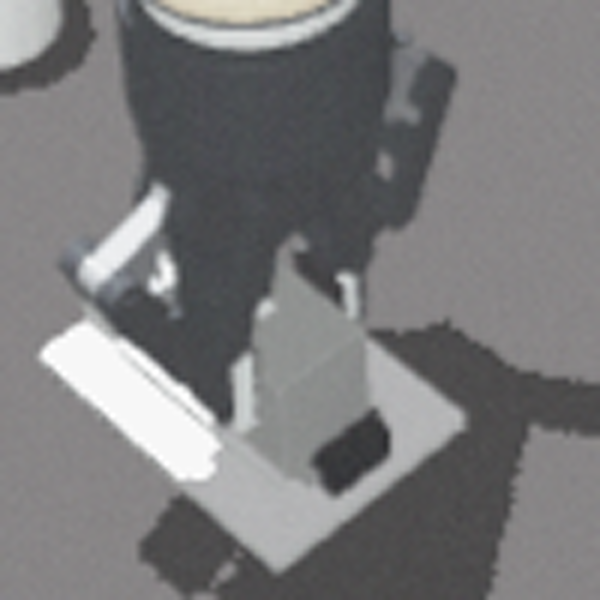

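Request:
servo_tool(motion=[[1,-0.001,-0.03,0,0,0,0],[1,-0.001,-0.07,0,0,0,0],[1,0,-0.095,0.01,0,0,0],[1,0.003,-0.1,0.07,0,-0.03,0],[1,0.005,-0.1,0.13,-0.001,-0.06,0],[1,0.007,-0.1,0.19,-0.002,-0.09,0.001],[1,0.009,-0.1,0.25,-0.003,-0.12,0.001],[1,0.011,-0.1,0.31,-0.004,-0.15,0.002],[1,0.013,-0.1,0.37,-0.005,-0.18,0.002],[1,0.015,-0.095,0.43,-0.006,-0.22,0.003],[1,0.0164,-0.088,0.48,-0.006,-0.25,0.003],[1,0.0164,-0.088,0.4988,-0.006,-0.2557,0.003]])

```text
time: 11.65
ee_pos: [0.394, -0.214, 0.1192]
ee_rot: [0.004, 2.205, -2.205]
wrist_force: [-0.8, 0.8, -5.4]
grip_width: 0.0341
```

```bash
cat >> plan.py <<'E'
DC=np.array([.5375,-.2093])
def tcp_dock(X,Z,yaw=1.0,Y=0):
    Rz=Ro.from_euler('Z',yaw,degrees=True).as_matrix();return np.array([*DC,0])+Rz@np.array([X+GX,Y,Z])
E
python3 - <<'E'
from v import *
shot('side','10');shot('top','10')
go(tcp_dock(-.125,.12),1,-1.1);go(tcp_dock(-.125,.06),1,-1.1)
E
```

```text
d [-0.0008 -0.0003 -0.0018] w [-0.0006 -0.0035  0.0007] F [ 1.2  1.4 -5. ] t 11.75 g 0.0344
 d [ 0.0003  0.0597 -0.0018] w [-0.0006 -0.0035  0.0007] F [ 1.2  1.4 -5. ] t 11.75 g 0.0344
```

View pics/side_10.png

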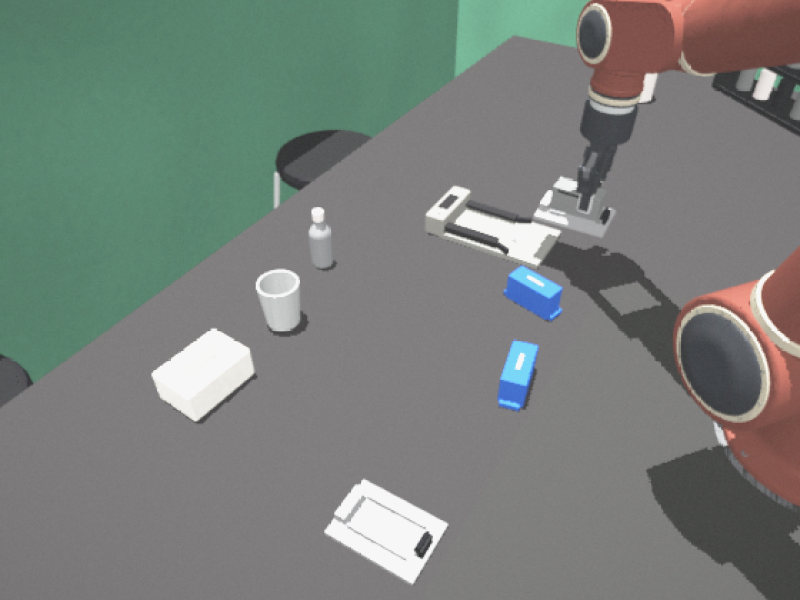

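View pics/top_10.png

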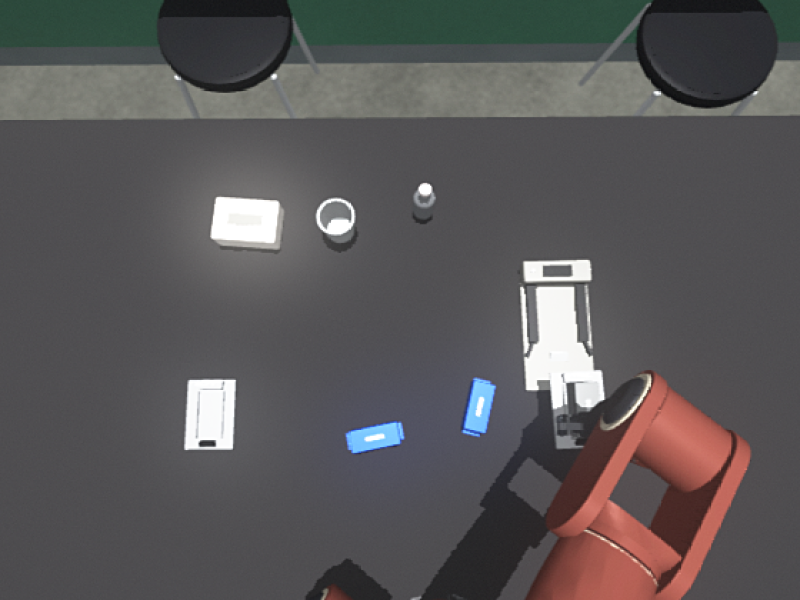

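Request:
servo_tool(motion=[[1,-0.002,0.03,-0.0018,0,-0.0035,0],[1,-0.008,0.055,-0.0018,0,-0.0035,0],[1,-0.0147,0.0697,-0.0018,0,-0.0035,0],[1,-0.0147,0.0697,-0.0018,0,-0.0035,0],[1,-0.0147,0.0697,-0.0018,0,-0.0035,0]])

```text
time: 12.38
ee_pos: [0.4111, -0.2114, 0.0509]
ee_rot: [0.001, 2.202, -2.204]
wrist_force: [-1.2, 0.2, -4.9]
grip_width: 0.0343
```

Run:
```python
from v import *
v('11t',350,175,90,160,'top',3.7);v('11',290,110,170,110,'side',4.7)
go(tcp_dock(-.110,.05),1,-1.1)
a=cv2.imread('pics/z11t.png');print(a.shape)
```

```text
d [ 0.0008  0.0013 -0.0003] w [-0.0018  0.0003 -0.0009] F [-0.1 -0.5 -5.1] t 12.47 g 0.0341
(592, 333, 3)
```

View pics/z11t.png

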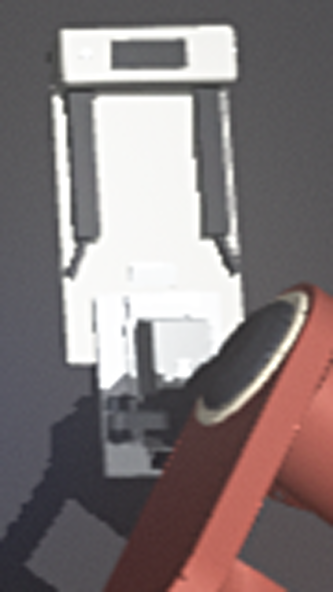

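View pics/z11.png

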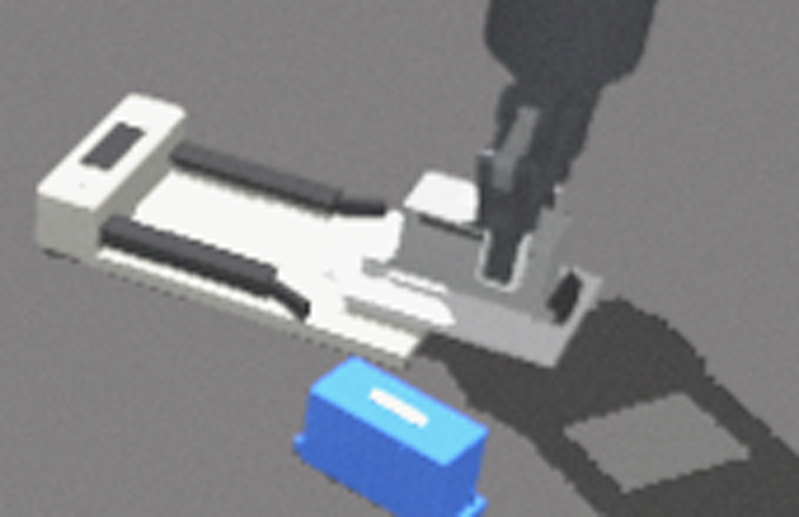

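The shoe is level and lined up behind the mouth: left edge at x≈98 against the dock plate's edge at ≈67, as expected with parallax. I'll measure that edge against the dock frame.

Run:
```python
from meas import *
from plan import DC
T=load('top','11t');S=load('side','11')
yaw=np.deg2rad(1.0);ax=np.array([np.cos(yaw),np.sin(yaw)]);ay=np.array([-ax[1],ax[0]])
o=np.array([-.1107,0]);c=DC+ax*-.1107
for n,I in(('T',T),('S',S)):
  for z in(.0215,.0235):
   for nm,a,b,nr in [('L',c-ax*.05+ay*.04,c+ax*.01+ay*.04,ay),('rear',c-ax*.058+ay*.01,c-ax*.058+ay*.038,ax),('front',c+ax*.058+ay*-.03,c+ax*.058+ay*.03,ax)]:
    l,r=edgefit(I,a,b,nr,z,half=.007)
    m=(a+b)/2; al=ax if nr is ay else ay; k=-((l[2:]-m)@al)/(l[:2]@al); off=(l[2:]+k*l[:2]-c)@nr
    d=l[:2]*np.sign(l[:2]@al);print(n,z,nm,'off',round(off*1000,2),'ang',round(float(np.rad2deg(np.arctan2(d@nr,d@al))),2),'res',round(r*1000,2))
```

```text
T 0.0215 L off 40.79 ang 0.13 res 0.58
T 0.0215 rear off -55.94 ang -1.81 res 0.22
T 0.0215 front off 60.99 ang -0.54 res 1.55
T 0.0235 L off 41.15 ang -0.2 res 0.66
T 0.0235 rear off -55.85 ang -1.61 res 0.24
T 0.0235 front off 60.79 ang -0.61 res 1.46
S 0.0215 L off 43.1 ang -0.06 res 1.25
S 0.0215 rear off -56.41 ang -0.71 res 0.15
S 0.0215 front off 57.13 ang 12.3 res 2.96
S 0.0235 L off 43.79 ang -2.29 res 0.99
S 0.0235 rear off -56.9 ang -0.25 res 0.17
S 0.0235 front off 55.63 ang 8.71 res 2.88
```

Run:
```python
from v import *
for X in(-.110,-.09,-.07,-.05): go(tcp_dock(X,.0420),1,-1.1,X)
```

```text
-0.11 d [ 0.001   0.0093 -0.0003] w [-0.0018  0.0003 -0.0009] F [-0.1 -0.5 -5.1] t 12.47 g 0.0341
-0.09 d [-0.019   0.0097 -0.0003] w [-0.0018  0.0003 -0.0009] F [-0.1 -0.5 -5.1] t 12.47 g 0.0341
-0.07 d [-0.039   0.0101 -0.0003] w [-0.0018  0.0003 -0.0009] F [-0.1 -0.5 -5.1] t 12.47 g 0.0341
-0.05 d [-0.059   0.0105 -0.0003] w [-0.0018  0.0003 -0.0009] F [-0.1 -0.5 -5.1] t 12.47 g 0.0341
```

Request:
servo_tool(motion=[[1,0,0.005,0,0,0,0],[1,0,0.0093,0,0,0,0],[1,-0.005,0.0094,0,0,0,0],[1,-0.01,0.0095,0,0,0,0],[1,-0.015,0.0096,0,0,0,0],[1,-0.02,0.0097,0,0,0,0],[1,-0.025,0.0098,0,0,0,0],[1,-0.03,0.0099,0,0,0,0],[1,-0.035,0.01,0,0,0,0],[1,-0.039,0.0101,0,0,0,0]])

```text
time: 13.72
ee_pos: [0.4508, -0.2111, 0.042]
ee_rot: [0.003, 2.201, -2.204]
wrist_force: [-1.7, -0.1, -1.9]
grip_width: 0.0343
```

Run:
```python
from v import *
v('12t',350,175,90,160,'top',3.7);v('12',290,110,170,110,'side',4.7)
for X in(-.07,-.05,-.03,-.01,.01,.025): go(tcp_dock(X,.0420),1,-1.1,X)
```

```text
-0.07 d [ 0.0007  0.0002 -0.0004] w [-0.002   0.0005 -0.0019] F [-0.6 -0.9 -2.1] t 13.82 g 0.0343
-0.05 d [-0.0193  0.0006 -0.0003] w [-0.002   0.0005 -0.0019] F [-0.6 -0.9 -2.1] t 13.82 g 0.0343
-0.03 d [-0.0393  0.001  -0.0003] w [-0.002   0.0005 -0.0019] F [-0.6 -0.9 -2.1] t 13.82 g 0.0343
-0.01 d [-0.0592  0.0015 -0.0003] w [-0.002   0.0005 -0.0019] F [-0.6 -0.9 -2.1] t 13.82 g 0.0343
0.01 d [-0.0792  0.0019 -0.0003] w [-0.002   0.0005 -0.0019] F [-0.6 -0.9 -2.1] t 13.82 g 0.0343
0.025 d [-0.0942  0.0022 -0.0003] w [-0.002   0.0005 -0.0019] F [-0.6 -0.9 -2.1] t 13.82 g 0.0343
```

View pics/z12t.png

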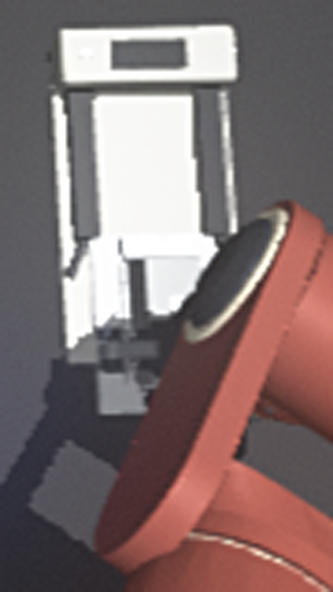

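View pics/z12.png

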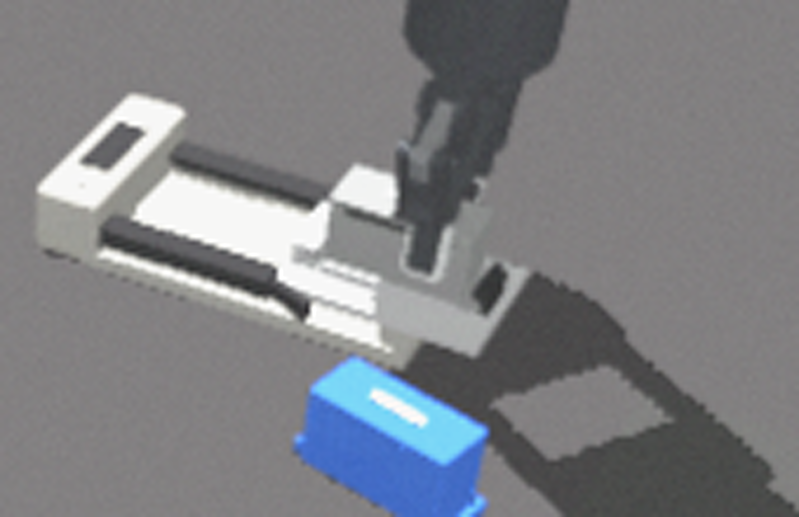

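Request:
servo_tool(motion=[[1,-0.005,0.0003,0,0,0,0],[1,-0.01,0.0004,0,0,0,0],[1,-0.015,0.0005,0,0,0,0],[1,-0.02,0.0006,0,0,0,0],[1,-0.025,0.0008,0,0,0,0],[1,-0.025,0.0008,0,0,0,0]])

```text
time: 14.58
ee_pos: [0.477, -0.2109, 0.0422]
ee_rot: [0.005, 2.199, -2.203]
wrist_force: [0.1, -0.5, -2.9]
grip_width: 0.0342
```

Run:
```python
from v import *
v('13t',350,175,90,160,'top',3.7);v('13',290,110,170,110,'side',4.7)
for X in(-.045,-.03,-.01,.01,.025): go(tcp_dock(X,.0420),1,-1.1,X)
```

```text
-0.045 d [ 0.0013  0.0002 -0.0005] w [-0.0024  0.0005 -0.0033] F [-0.1  0.3 -2.3] t 14.68 g 0.0343
-0.03 d [-0.0137  0.0006 -0.0005] w [-0.0024  0.0005 -0.0033] F [-0.1  0.3 -2.3] t 14.68 g 0.0343
-0.01 d [-0.0337  0.001  -0.0005] w [-0.0024  0.0005 -0.0033] F [-0.1  0.3 -2.3] t 14.68 g 0.0343
0.01 d [-0.0536  0.0015 -0.0005] w [-0.0024  0.0005 -0.0033] F [-0.1  0.3 -2.3] t 14.68 g 0.0343
0.025 d [-0.0686  0.0018 -0.0005] w [-0.0024  0.0005 -0.0033] F [-0.1  0.3 -2.3] t 14.68 g 0.0343
```

View pics/z13.png

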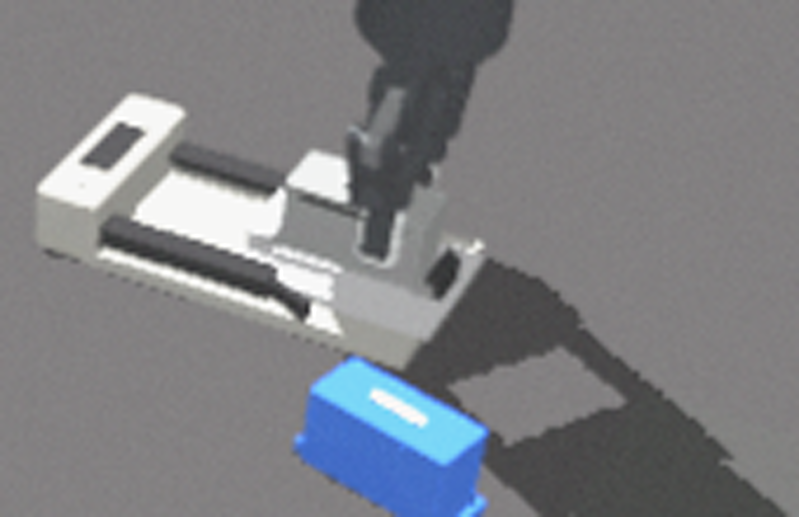

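View pics/z13t.png

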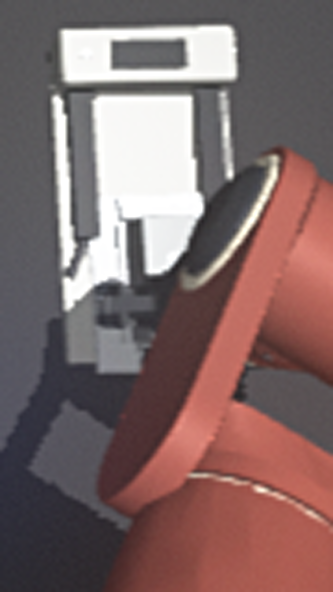

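The shoe's lip end has passed under the rails (near rail end at (275,275)) with almost no force. I'll continue to just short of home.

Request:
servo_tool(motion=[[1,-0.006,0.0005,-0.0005,0,0,0],[1,-0.012,0.0006,-0.0005,0,0,0],[1,-0.018,0.0007,-0.0005,0,0,0],[1,-0.024,0.0008,-0.0005,0,0,0],[1,-0.03,0.001,-0.0005,0,0,0],[1,-0.036,0.0011,-0.0005,0,0,0],[1,-0.042,0.0012,-0.0005,0,0,0],[1,-0.048,0.0014,-0.0005,0,0,0],[1,-0.054,0.0015,-0.0005,0,0,0],[1,-0.06,0.0016,-0.0005,0,0,0],[1,-0.06,0.0016,-0.0005,0,0,0]])

```text
time: 16.05
ee_pos: [0.5378, -0.2093, 0.0421]
ee_rot: [0.007, 2.198, -2.203]
wrist_force: [-0.4, -0.0, -1.9]
grip_width: 0.0343
```

Run:
```python
from v import *
v('14t',350,175,90,160,'top',3.7);v('14',290,110,170,110,'side',4.7)
for X in(.015,.025,.029,.033): go(tcp_dock(X,.0418),1,-1.1,X)
```

```text
0.015 d [ 0.0019  0.0002 -0.    ] w [-0.0026  0.0004 -0.0047] F [-0.9 -1.1 -1.4] t 16.15 g 0.0341
0.025 d [-0.0081  0.0005 -0.    ] w [-0.0026  0.0004 -0.0047] F [-0.9 -1.1 -1.4] t 16.15 g 0.0341
0.029 d [-0.0121  0.0006 -0.    ] w [-0.0026  0.0004 -0.0047] F [-0.9 -1.1 -1.4] t 16.15 g 0.0341
0.033 d [-0.0161  0.0007 -0.    ] w [-0.0026  0.0004 -0.0047] F [-0.9 -1.1 -1.4] t 16.15 g 0.0341
```

View pics/z14.png

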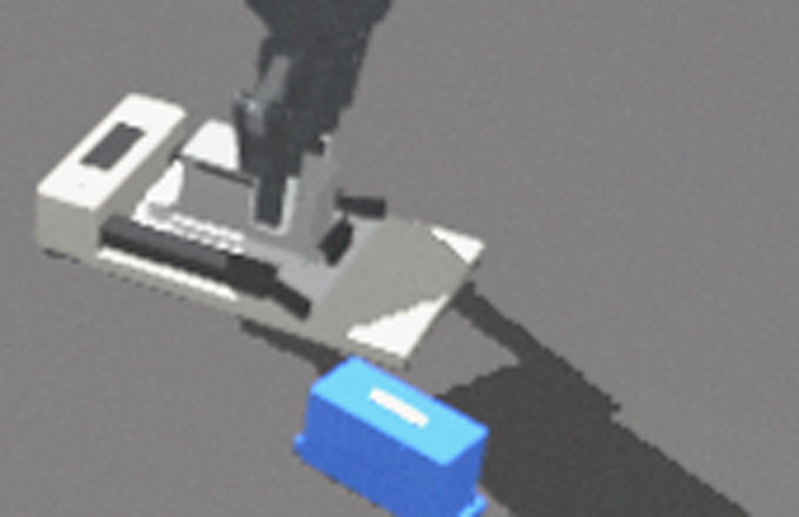

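Request:
servo_tool(motion=[[1,-0.004,0.0004,0,0,0,0],[1,-0.008,0.0005,0,0,0,0],[1,-0.01,0.0006,0,0,0,0],[1,-0.012,0.0006,0,0,0,0],[1,-0.012,0.0006,0,0,0,0]])

```text
time: 16.77
ee_pos: [0.5497, -0.2092, 0.042]
ee_rot: [0.007, 2.197, -2.203]
wrist_force: [-2.0, -0.4, 1.7]
grip_width: 0.0345
```

Run:
```python
from v import *
for X in(.029,.033): go(tcp_dock(X,.0416),1,-1.1,X)
```

```text
0.029 d [ 0.0003  0.0003 -0.0001] w [-0.0029  0.0005 -0.0053] F [-2.  -0.4  1.7] t 16.77 g 0.0345
0.033 d [-0.0037  0.0004 -0.0001] w [-0.0029  0.0005 -0.0053] F [-2.  -0.4  1.7] t 16.77 g 0.0345
```

Request:
servo_tool(motion=[[1,-0.001,0.0001,0,0,0,0],[1,-0.002,0.0001,0,0,0,0],[1,-0.002,0.0001,0,0,0,0]])

```text
time: 17.15
ee_pos: [0.5498, -0.2092, 0.0418]
ee_rot: [0.001, 2.2, -2.205]
wrist_force: [-10.1, -0.1, 6.7]
grip_width: 0.0343
```

Run:
```python
from v import *
v('15',290,110,170,110,'side',4.7)
for X in(.029,.033): go(tcp_dock(X,.0416),1,-1.1,X)
```

```text
0.029 d [ 0.0004  0.0002 -0.0001] w [-0.0023  0.0008 -0.0003] F [-10.7   0.3   6.4] t 17.2 g 0.0341
0.033 d [-0.0036  0.0003 -0.0001] w [-0.0023  0.0008 -0.0003] F [-10.7   0.3   6.4] t 17.2 g 0.0341
```

View pics/z15.png

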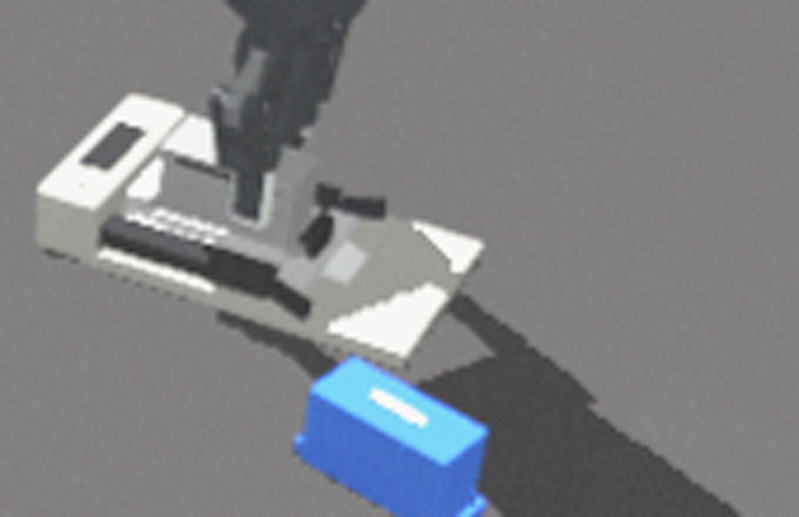

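Request:
servo_tool(motion=[[1,-0.0028,0.0008,0,0,0,0],[1,-0.0032,0.001,0,0,0,0],[1,-0.0032,0.001,0,0,0,0]])

```text
time: 17.58
ee_pos: [0.55, -0.2092, 0.0416]
ee_rot: [-0.009, 2.205, -2.208]
wrist_force: [-18.8, 0.2, 15.0]
grip_width: 0.0345
```

Request:
servo_tool(motion=[[1,0,0,0,0,0,0],[1,0,0,0,0,0,0]])

```text
time: 17.82
ee_pos: [0.5499, -0.2093, 0.0417]
ee_rot: [-0.009, 2.206, -2.208]
wrist_force: [-5.0, 1.0, 2.5]
grip_width: 0.0343
```

Run:
```python
from v import *
v('16',340,140,60,60,'side',10)
go(tcp_dock(.029,.0416),1,-1.1)
im=load('side','16');P=cloud(im)
Rz=Ro.from_euler('Z',1,degrees=True).as_matrix();L=(P-np.array([*DC,0]))@Rz
for y0 in(-.024,0.0,.024):
    for x in np.arange(-.075,-.020,.005):
        m=(abs(L[...,0]-x)<.0025)&(abs(L[...,1]-y0)<.009);
        print(round(x,4),y0,np.round(np.nanmedian(L[m][:,2]),4) if m.any() else None,end=' | ')
    print()
```

```text
d [ 0.0005  0.     -0.0002] w [-0.0012  0.0011  0.0087] F [-5.4 -0.3  4.3] t 17.88 g 0.0343
-0.075 -0.024 0.0099 | -0.07 -0.024 0.0092 | -0.065 -0.024 0.0102 | -0.06 -0.024 0.0109 | -0.055 -0.024 0.0091 | -0.05 -0.024 0.0096 | -0.045 -0.024 0.0095 | -0.04 -0.024 0.0089 | -0.035 -0.024 0.0096 | -0.03 -0.024 0.0119 | -0.025 -0.024 0.0156 | 
-0.075 0.0 0.0103 | -0.07 0.0 0.0096 | -0.065 0.0 0.0095 | -0.06 0.0 0.0086 | -0.055 0.0 0.0101 | -0.05 0.0 0.009 | -0.045 0.0 0.0099 | -0.04 0.0 0.0114 | -0.035 0.0 0.0133 | -0.03 0.0 0.0152 | -0.025 0.0 0.2056 | 
-0.075 0.024 0.0098 | -0.07 0.024 0.0092 | -0.065 0.024 0.0096 | -0.06 0.024 0.0098 | -0.055 0.024 0.0099 | -0.05 0.024 0.0103 | -0.045 0.024 0.0093 | -0.04 0.024 0.0094 | -0.035 0.024 0.0081 | -0.03 0.024 0.0115 | -0.025 0.024 0.1911 |
```

View pics/z16.png

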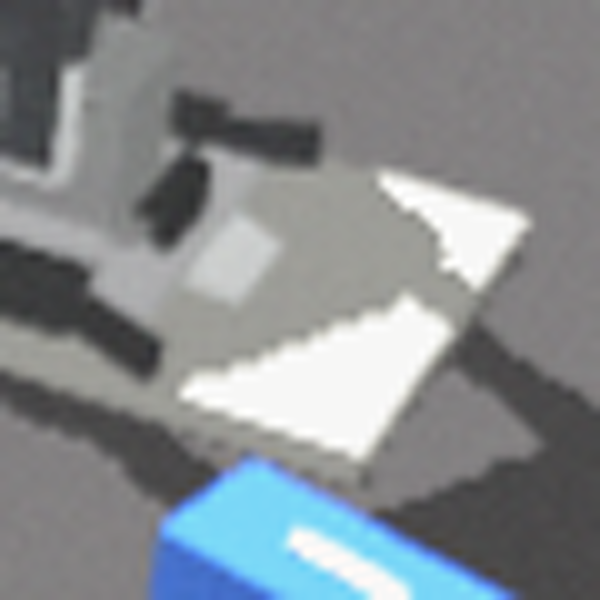

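The catch ramp climbs to 15 mm at dock x −30, so it is up (10 + 5) behind the shoe. Release, let it settle, then lift clear.

Request:
servo_tool(motion=[[-1,0,0,0,0,0,0],[-1,0,0,0,0,0,0],[-1,0,0,0,0,0,0],[-1,0,0,0,0,0,0],[-1,0,0,0,0,0,0],[-1,0,-0.02,0,0,0,0],[-1,0,-0.06,0,0,0,0],[-1,0,-0.11,0,0,0,0],[-1,0,-0.15,0,0,0,0],[-1,0,-0.15,0,0,0,0]])

```text
time: 19.12
ee_pos: [0.551, -0.2105, 0.1987]
ee_rot: [0.002, 2.195, -2.209]
wrist_force: [0.2, -0.1, 0.3]
grip_width: 0.0854
```

Run:
```python
from v import *
v('17t',350,175,90,110,'top',5.4);v('17',290,110,170,110,'side',4.7)
o=env.observe();print(o['ee_pos'],o['wrist_force'],o['grip_width'],o['time'])
im=load('side','17');P=cloud(im)
Rz=Ro.from_euler('Z',1,degrees=True).as_matrix();L=(P-np.array([*DC,0]))@Rz
for y0 in(0.0,.03):
    for x in np.arange(-.05,.09,.005):
        m=(abs(L[...,0]-x)<.0025)&(abs(L[...,1]-y0)<.006)&(L[...,2]<.08);
        print(round(x*1000),np.round(np.nanmedian(L[m][:,2])*1000,1) if m.any() else None,end=' | ')
    print()
```

```text
[ 0.54864093 -0.20922868  0.19314543] [ 0.50489134 -0.07247377 -0.00824661] 0.0854536951820922 19.225
-50 9.3 | -45 10.5 | -40 11.8 | -35 13.5 | -30 13.6 | -25 21.5 | -20 31.5 | -15 24.6 | -10 44.6 | -5 62.3 | 0 60.8 | 5 61.5 | 10 61.7 | 15 61.4 | 20 61.2 | 25 62.6 | 30 62.2 | 35 61.4 | 40 62.4 | 45 61.7 | 50 61.8 | 55 62.1 | 60 60.3 | 65 62.1 | 70 60.7 | 75 None | 80 28.9 | 85 28.9 | 90 37.1 | 
-50 9.3 | -45 9.1 | -40 9.5 | -35 10.1 | -30 10.4 | -25 15.3 | -20 14.9 | -15 16.3 | -10 16.3 | -5 19.2 | 0 19.5 | 5 22.0 | 10 19.5 | 15 19.8 | 20 22.7 | 25 18.3 | 30 19.6 | 35 21.7 | 40 22.5 | 45 19.9 | 50 18.5 | 55 21.8 | 60 21.0 | 65 None | 70 19.7 | 75 None | 80 17.8 | 85 21.8 | 90 34.3 |
```

View pics/z17.png

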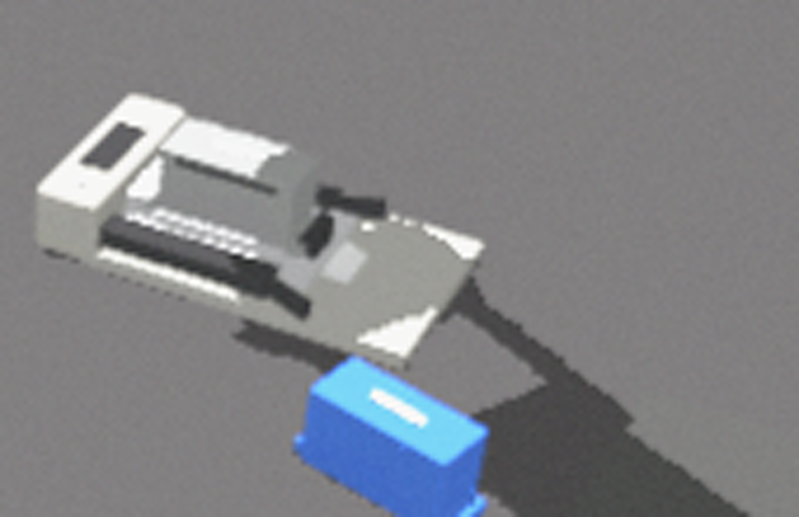

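View pics/z17t.png

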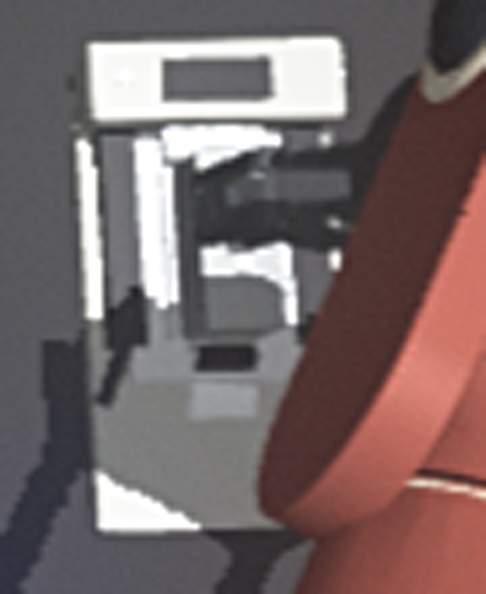

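Pack top is level at about 61.7 mm (62 expected), the block starts at dock x ≈ −11 (−11 expected), the catch ramp is up behind the shoe and the gripper is clear. Handing in.

```bash
python3 -c "
from plant import env
print(env.job_done())"
```

```text
the job is handed in; nothing more can be done
None
```

The battery pack is clipped into the shoe, fully home in the dock and released. I handed the job in at about 19 s of the 67 s; no verdict is reported.

**What I did:** I picked up the grey pack and put its toe, pitched 15°, under the lip of the right-hand shoe. I pressed the heel down to about 20 N and the latch held when I lifted both together. After pressing it flat on the table once more, I slid the pair under the rails and pushed against the head, peaking at about 19 N. Then I opened the gripper and lifted clear.

**Last checks, all from the side camera and the robot's state:**

| Check | Measured | Expected |
|---|---|---|
| Pack top, level along its length | about 61.7 mm | 62 mm |
| Rear face of the pack, dock x | about −11 mm | −11 mm |
| Catch height just behind the shoe, before release | 15.2 mm | 15 mm |
| Catch height just behind the shoe, after release | 13.6 mm | 15 mm |
| Wrist force after lifting clear | about 0.5 N | 0 N |

- **Catch:** the after-release reading is 1.4 mm lower than expected, close to the 1.5 mm limit. The ramp reading at dock x −35 barely changed (13.3 mm before, 13.5 mm after), so I took the lower figure as depth noise.
- **Depth fits in hand:** fits of the pack's tilt just after clipping were too noisy to use, so I relied on the press height and the lift. While lifted, the shoe hung about 2 mm low in the latch's play.
- **Bystanders:** bottle, cup and tissue box still stood in place mid-run. I did not measure them at the end, but the arm did not go near them.

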